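Hang the tea hammer back in its collar

ROBOT

A 6-joint arm with a two-finger parallel gripper is mounted at the origin on the work surface. World frame = base frame: x ahead of the robot, y to its left, z up, the work surface at z = 0. Lengths are in m, angles in rad, forces in N, time in s.
With the tool pointing down it reaches from about 0.35 to 0.8 m from the base axis. Payload 7.3 kg.
Tool frame: the origin (TCP) lies midway between the tips of the shut fingers; the grasp point (between the pads) lies 19 mm behind it; z points along the fingers, y is the direction in which the jaws open and shut (so a half turn about z gives the same grasp; the last joint's range is limited). The gripper opens to 85 mm and grips with 20 to 120 N. Pads are 22 mm wide; open, the fingers measure 114 mm over their backs; the gripper's body (76 mm by 85 mm) begins 54 mm behind the grasp point. The pads swing forward as they close: fully open they stand 13 mm farther back than shut.
Start: joints at [-1.338, 0.342, 1.524, -0, 1.275, -0.146], TCP at [0.194, -0.488, 0.231] pointing down, gripper open.
Joint ranges: [-2.53, 2.53], [-0.77, 2.02], [0.04, 2.7], [-1, 4.14], [0.28, 2.66], [-3.11, 3.11]. Speed limits (rad/s): [2.57, 2.57, 3.14, 3.14, 3.14, 3.14].

INTERFACE

Orientations are given as a unit quaternion [w, x, y, z].
In Python, from cell import sensors, eyes, bot gives the robot as it stands.
- The arm moves only by the tool send_rows, never from a script. Its argument "series" is a list of rows, each an object with "offset": the shift along the world's x, y, z in m, a list of three; "rotation": the turn, a rotation vector about the world's x, y, z in rad, a list of three; "claw": the opening in per cent of the stroke, from 0 (shut) to 100 (fully open). A call has 1 to 20 rows; each row shifts and turns the commanded pose from where the row before left it; what a row does not reach is not made up. A row lasts 1/12 s, in which the tool goes at most 41.7 mm and 7.16 degrees, less where a joint would pass 70% of its speed; a pose out of reach is approached as far as the arm can. A call is refused whole if a number of a shift passes 0.0417 or a number of a turn 0.125, either way. A call with a gripper value outside its range is refused whole. The fingers move at their own pace and stop on an object; "force" is the grip in N (left out, the last holds). Time passes only in rows, so rows that do not move let the fingers close. It gives the time, the measured TCP pose, the force and the opening at its end, in the units of the state.
- sensors.state(): the state, without advancing time (a new reading comes with each control period).
- eyes.read_camera(name): name is "scene" or "top" or "wrist"; returns a dict with "color" (384x512x3 uint8, blue, green, red), "z_map" (384x512 float32, m along the optical axis (not along the pixel's ray), 0 where there is no reading), "intrinsics" (3x3 intrinsics, pixels), "eye" and "rotation" of the camera in the world. Camera axes: x right, y down, z forward; pixel columns grow to the right and rows downward; lengths in m; the calibration is good to about 2 mm. A picture is of the moment at which its call begins.
- bot.sign_off(): hands the job in, once; it reports no verdict.
The state is a dict: "time_s": time; "qpos": joint angles; "dq": joint speeds; "joint_efforts": joint torques, N m; "tcp_pos": TCP position; "orientation": TCP orientation; "wrist_force": force on the tool from outside, world axes, zero at the start; "moment": the same for the moment, N m; "finger_gap": finger opening in m.
Only numpy, scipy, OpenCV 4.12 (cv2) and the standard library are available. Lean on these libraries where they do the work, as an engineer would, in place of code of your own. Each camera call takes 0.05 s, during which the arm holds its last target.

TASK

The tea hammer was left leaning in the open tea canister: take it out and hang it in the empty wide collar of the slanted tool stand, handle down. Feed the handle through the collar by hand without forcing it, let go only when the head is almost down, and leave it hanging with its head resting right down on the collar. Leave the canister standing where it is and do not disturb the tamper hanging in the other collar, the canister's lid or the two tea packets.

Things in the scene. Friction and masses are not known exactly. Their poses are not given: they have to be found in the camera images.
- hammer_head (a point): Centre of the tea hammer's steel head. z: up the handle from butt to head; x: along the head. Head 66 mm long (x), symmetric: square block 28 (x) x 24 (y) x 24 (z) in the middle, round 24 mm faces at both ends. Whole hammer 179 mm, about 0.28 kg (varies), balance point 7 mm below this point. Starts in the canister, leaning about 32 deg from vertical roughly towards the robot's right (-y), head clear of the rim.
- hammer_butt (a point): Centre of the flat lower end of the hammer's handle, 167 mm below the head's centre along -z; same axes. The handle is a straight round wooden rod, 16 mm diameter, 155 mm long up to the head's underside, its end edge rounded by 2 mm. At the start it stands in the left bottom corner of the canister. Held by the head, the hammer can pivot between the fingers when the handle knocks on something.
- wide_collar_place (a point): Where the wide, empty collar's upper mouth is, but for this: the collar is bolted in a slot, up to 8 mm to either side along the level y axis, so look or feel for it. A fixed steel tube: bore 19 mm, outside 26, 24 long, open below. z: up the bore's axis, leaning 32 deg from vertical roughly towards the robot's right (-y). Hammer home: head's underside on the mouth, head's centre 12 mm up z; any turn about z.
- stand: Fixed wooden stand, foot 170 (x) x 220 (y) x 20 mm; origin: centre of its underside on the counter. A 200 mm wide, 12 mm board rises from it, leaning 32 deg towards -x, top edge about 150 mm high. Two collars, wide and narrow either way round, on its upper (+x) side near y = 60 and -60 mm, mouths at x = -29 mm, 167 mm high, 6 mm beyond the board's top edge; bore axes 28 mm off the board and parallel to it.
- canister: Open round metal tea canister, outside 90 mm, inside 84 mm, 115 mm high, floor 6 mm thick, 0.7 kg, loose on the counter. Origin: centre of its underside, z up. The hammer leans in it towards the canister's -x side, the handle resting on the inside of the rim.
- tamper_head (a point): Bystander: centre of the wooden head (33 mm wide, 20 mm high) of a small tea tamper that hangs loosely in the narrow collar (bore 12 mm), about 120 mm beside the wide one.
- lid: Bystander: the canister's loose lid, a metal disc 94 mm across, 18 mm high, on the counter. Origin: centre of its underside.
- packet_a: Bystander: paper packet of tea, 70 (x) x 115 (y) x 45 mm, on the counter beside the work. Origin: centre of its underside.
- packet_b: Bystander: a second tea packet of the same size. Origin: centre of its underside.

How it is judged:
By the outcome, as a careful person would: the job done as asked, in the order asked, and still so for the second after the job is handed in, with the robot touching nothing.
It also fails if it takes over 67 s, if anything falls off the work surface, if the arm or the gripper's body presses on something with over 40 N, if the wrist force passes 120 N, or if a joint passes its speed limit or range.

## Working session

There is one attempt and no reset: what is moved stays moved. The work goes in short steps, Python scripts to look and compute and a tool call to move; the robot and the scene stay as the last step left them, time stands still between calls to the robot, and variables do not carry over. Pictures are saved under pics/ and viewed, and the job is handed in when it is done.

Besides the shell and the picture viewer there is one more tool, called as a command line: name --argument value ..., lists and objects as JSON in quotes. send_rows: Moves the arm, as the interface text tells. Its arguments: {"type":"object","properties":{"series":{"type":"array"},"force":{"type":"number"}},"required":["series"]}

```bash
ls; mkdir -p pics; python3 - <<'E'
from cell import sensors, eyes, bot
import cv2,numpy as np,pickle
print(sensors.state())
d={}
for n in ["scene","top","wrist"]:
    c=eyes.read_camera(n); d[n]=c
    cv2.imwrite(f"pics/{n}0.png",c["color"]); print(n,c["intrinsics"].tolist(),np.round(c["eye"],4),np.round(c["rotation"],3).tolist())
pickle.dump(d,open("cams0.pkl","wb"))
E
```

```text
pics
{'time_s': 0.0, 'qpos': array([-1.33798378e+00,  3.42752422e-01,  1.52504039e+00,  2.77368562e-05,
        1.27534595e+00, -1.45987111e-01]), 'dq': array([-2.68314087e-04, -5.06514479e-04, -1.00544337e-03,  1.55863311e-03,
        4.21906111e-05,  7.73183439e-06]), 'joint_efforts': array([-7.23823559e-04, -4.33675575e+01, -2.46014643e+01, -2.24445962e-04,
        7.80081726e-03,  4.89859246e-07]), 'tcp_pos': array([ 0.19409087, -0.48738136,  0.23060236]), 'orientation': array([-7.72904763e-04,  9.82117875e-01,  1.88265458e-01, -2.02980835e-05]), 'wrist_force': array([ 0.26809029,  0.08331385, -0.44049207]), 'moment': array([-0.04018253,  0.00685475,  0.02057151]), 'finger_gap': 0.08547469207768409}
scene [[479.99629699540594, 0.0, 253.9180190489649], [0.0, 479.99629699540594, 191.91375545834646], [0.0, 0.0, 1.0]] [ 1.5374 -0.1785  0.9963] [-0.321, 0.696, 0.584, -0.268]
top [[390.62239472347386, 0.0, 253.0852336055309], [0.0, 390.62239472347386, 194.11808353551692], [0.0, 0.0, 1.0]] [0.4135 0.0081 1.0476] [0.054, -0.696, 0.714, -0.05]
wrist [[266.6266531451743, 0.0, 255.3076191313936], [0.0, 266.6266531451743, 191.62308501643363], [0.0, 0.0, 1.0]] [ 0.2598 -0.4598  0.3737] [0.117, 0.819, -0.556, -0.08]
```

View pics/scene0.png

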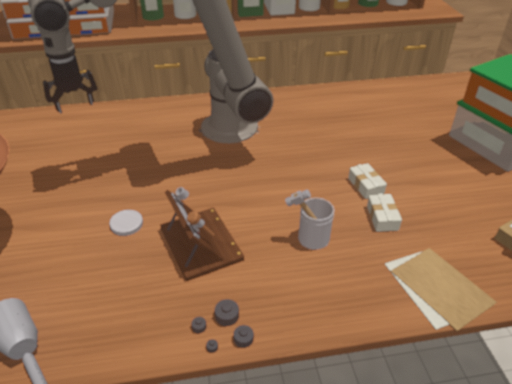

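View pics/top0.png

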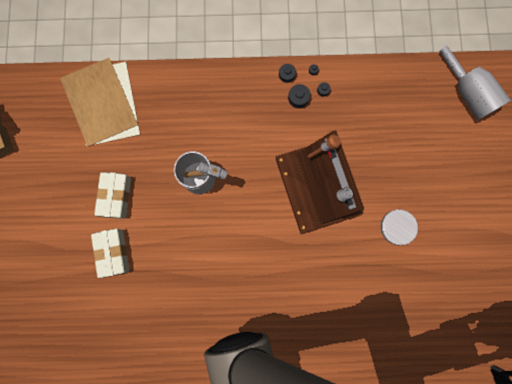

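View pics/wrist0.png

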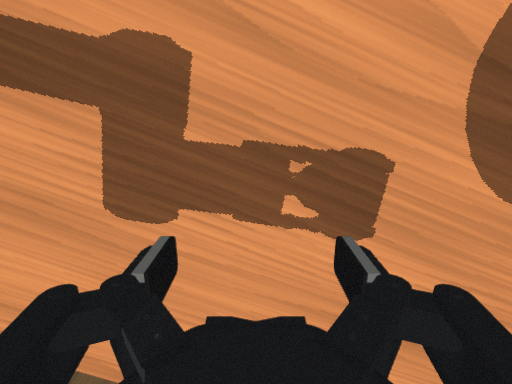

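```bash
cat > h.py <<'E'
import numpy as np,cv2,pickle
from scipy.spatial.transform import Rotation as R
def rot(q): return R.from_quat(q,scalar_first=True)
def pts(c):
    K=c["intrinsics"];z=c["z_map"];v,u=np.mgrid[0:z.shape[0],0:z.shape[1]]
    p=np.stack([(u-K[0,2])/K[0,0]*z,(v-K[1,2])/K[1,1]*z,z],-1)
    w=p@rot(c["rotation"]).as_matrix().T+np.array(c["eye"]); w[z==0]=np.nan
    return w
def proj(c,p):
    q=(np.atleast_2d(p)-np.array(c["eye"]))@rot(c["rotation"]).as_matrix()
    K=c["intrinsics"];return np.c_[q[:,0]/q[:,2]*K[0,0]+K[0,2],q[:,1]/q[:,2]*K[1,1]+K[1,2]]
def ray(c,u,v,z):
    K=c["intrinsics"];d=rot(c["rotation"]).as_matrix()@np.array([(u-K[0,2])/K[0,0],(v-K[1,2])/K[1,1],1.]);e=np.array(c["eye"])
    return e+d*(z-e[2])/d[2]
E
python3 - <<'E'
from h import *
d=pickle.load(open("cams0.pkl","rb"))
def crop(n,x0,y0,x1,y1,s,o):
    cv2.imwrite(o,cv2.resize(d[n]["color"][y0:y1,x0:x1],None,fx=s,fy=s,interpolation=cv2.INTER_CUBIC))
crop("top",160,130,260,205,8,"pics/t_ham.png")
crop("top",270,125,370,235,5.4,"pics/t_std.png")
crop("scene",150,170,350,290,4,"pics/s_all.png")
w=pts(d["top"])
for (u,v) in [(194,158),(180,185),(400,228),(112,195),(110,253),(320,145),(345,195),(215,171),(222,172),(208,170),(300,180),(334,143),(325,150)]: print(u,v,np.round(w[v,u],4))
w=pts(d["scene"])
for (u,v) in [(315,205),(295,199),(305,196),(182,193),(197,226),(126,222)]: print(u,v,np.round(w[v,u],4))
E
```

```text
194 158 [0.6589 0.1627 0.0612]
180 185 [0.5991 0.2101 0.0033]
400 228 [ 0.467  -0.3709  0.018 ]
112 195 [0.5691 0.3772 0.0498]
110 253 [0.4207 0.3798 0.045 ]
320 145 [ 0.6741 -0.1581  0.1002]
345 195 [ 0.5361 -0.1957  0.1741]
215 171 [0.6017 0.0984 0.162 ]
222 172 [0.6014 0.0832 0.1499]
208 170 [0.6037 0.1141 0.1654]
300 180 [ 0.6009 -0.1138  0.0222]
334 143 [ 0.6539 -0.1747  0.1875]
325 150 [ 0.6477 -0.1604  0.1507]
315 205 [0.5779 0.1697 0.0874]
295 199 [0.6136 0.099  0.1516]
305 196 [0.6214 0.1234 0.1652]
182 193 [ 0.5524 -0.1952  0.1642]
197 226 [ 0.6655 -0.1665  0.1465]
126 222 [ 0.4814 -0.3672  0.0178]
```

```bash
sleep 0
```

```text
(no output)
```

View pics/t_ham.png

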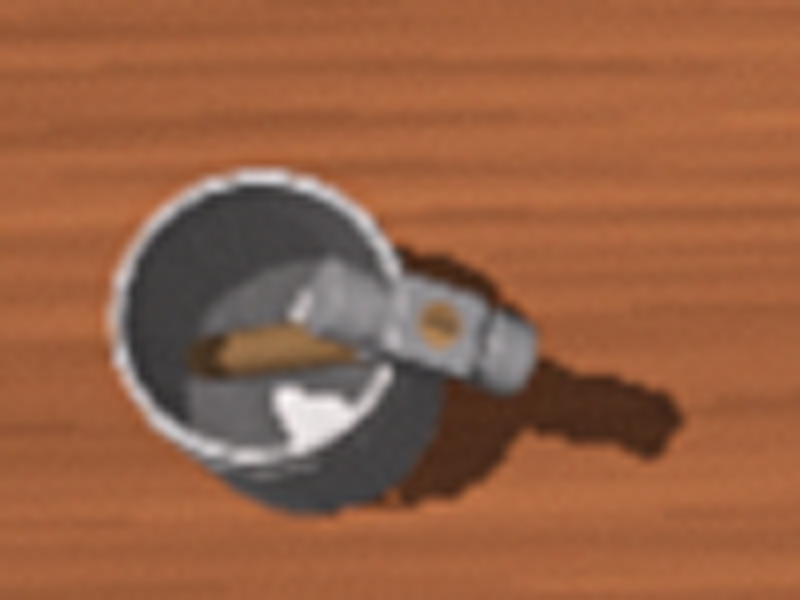

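View pics/t_std.png

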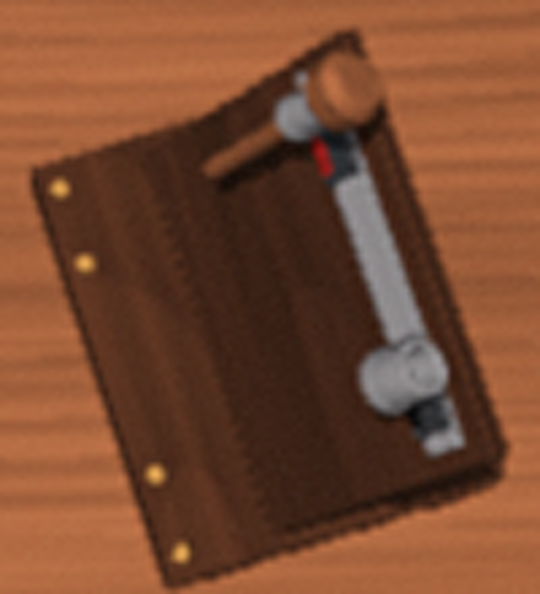

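View pics/s_all.png

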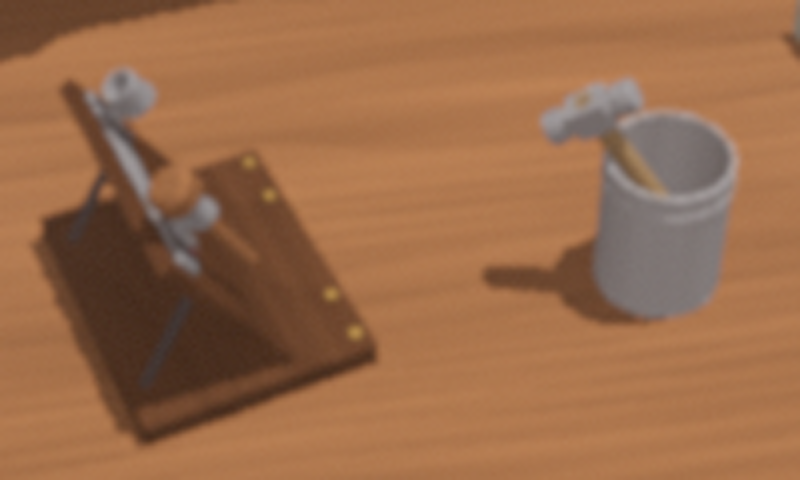

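```bash
python3 - <<'E'
from h import *
d=pickle.load(open("cams0.pkl","rb")); t=d["top"]
T=lambda cx,cy,z: ray(t,160+cx/8,130+cy/8,z)
S=lambda cx,cy,z: ray(t,270+cx/5.4,125+cy/5.4,z)
print("can c",T(255,318,.115))
hd=T(440,322,.162);print("top dot",hd)
print("butt-ish",T(205,355,.012), "rim handle",)
print("head ends",T(325,295,.165),T(518,358,.145))
b=[S(58,188,.02),S(85,262,.02),S(155,474,.02),S(180,553,.02)];print(np.round(b,4))
v=b[0]-b[3];print("stand yaw of y axis",np.degrees(np.arctan2(v[1],v[0])))
fc=[S(35,172,.02),S(168,588,.02),S(505,455,.02),S(357,32,.02)];print("foot corners",np.round(fc,4),np.mean(fc,0))
print("mouth",S(427,365,.167))
w=pts(t)
for n,m in (("top",None),("scene",None)):
    c=d[n];w=pts(c)
    sel=(np.abs(w[...,0]-.6)<.06)&(np.abs(w[...,1]-.1)<.05)&(w[...,2]>.122)
    p=w[sel];print(n,len(p),p.mean(0),p.min(0),p.max(0))
    sel=(np.abs(w[...,0]-.54)<.035)&(np.abs(w[...,1]+.195)<.04)&(w[...,2]>.155)
    p=w[sel];print(n,"collar",len(p));print(np.round(p[::max(1,len(p)//25)],3).tolist())
E
```

```text
can c [0.6162437 0.1595544 0.115    ]
top dot [0.60343299 0.0983425  0.162     ]
butt-ish [0.6263146  0.19322428 0.012     ] rim handle
head ends [0.61162172 0.13118439 0.165     ] [0.59566234 0.07721892 0.145     ]
[[ 0.6579 -0.0646  0.02  ]
 [ 0.62   -0.0767  0.02  ]
 [ 0.5136 -0.1069  0.02  ]
 [ 0.4748 -0.1175  0.02  ]]
stand yaw of y axis 16.096535130500882
foot corners [[ 0.6664 -0.0534  0.02  ]
 [ 0.458  -0.1109  0.02  ]
 [ 0.5185 -0.2781  0.02  ]
 [ 0.7344 -0.2179  0.02  ]] [ 0.59431939 -0.16510668  0.02      ]
mouth [ 0.54243245 -0.2069294   0.167     ]
top 306 [0.60256104 0.10429438 0.15949347] [0.58734718 0.07210386 0.12260206] [0.61956677 0.13793225 0.17936407]
top collar 135
[[0.554, -0.201, 0.164], [0.55, -0.197, 0.17], [0.551, -0.21, 0.164], [0.55, -0.203, 0.157], [0.549, -0.213, 0.163], [0.546, -0.193, 0.169], [0.548, -0.207, 0.157], [0.545, -0.19, 0.163], [0.546, -0.207, 0.155], [0.544, -0.184, 0.157], [0.542, -0.193, 0.169], [0.542, -0.212, 0.163], [0.541, -0.188, 0.159], [0.538, -0.196, 0.174], [0.539, -0.184, 0.157], [0.537, -0.193, 0.167], [0.537, -0.212, 0.162], 
[... 383 characters left out ...]
 0.169], [0.538, -0.196, 0.174], [0.535, -0.204, 0.168], [0.536, -0.197, 0.168], [0.536, -0.21, 0.166], [0.533, -0.202, 0.163], [0.549, -0.194, 0.175], [0.538, -0.21, 0.165], [0.534, -0.202, 0.161], [0.551, -0.194, 0.173], [0.543, -0.187, 0.166], [0.539, -0.211, 0.162], [0.535, -0.203, 0.158], [0.554, -0.195, 0.172], [0.546, -0.187, 0.164], [0.545, -0.213, 0.164], [0.539, -0.206, 0.158], [0.556, -0.195, 0.17], [0.55, -0.187, 0.164], [0.546, -0.214, 0.161], [0.555, -0.203, 0.168], [0.552, -0.195, 0.164], [0.548, -0.187, 0.159], [0.551, -0.211, 0.162], [0.554, -0.203, 0.163], [0.554, -0.196, 0.162], [0.549, -0.188, 0.157], [0.555, -0.206, 0.161], [0.552, -0.199, 0.157], [0.554, -0.204, 0.156]]
```

```bash
cat >> h.py <<'E'
def go(st,pos,Rm,n=None):
    dp=np.array(pos)-st["tcp_pos"]; rv=(R.from_matrix(Rm)*rot(st["orientation"]).inv()).as_rotvec()
    N=max(np.abs(dp).max()/.04,np.linalg.norm(rv)/.12);N=n or int(np.ceil(N))
    print("N",N,"off/row",np.round(dp/N,4),"rot/row",np.round(rv/N,4),"tot",np.round(dp,4),np.round(rv,3))
def frame(z,y):
    z=np.array(z)/np.linalg.norm(z);y=np.array(y,float);y-=z*(y@z);y/=np.linalg.norm(y)
    return np.c_[np.cross(y,z),y,z]
E
python3 - <<'E'
from h import *
from cell import sensors
h=np.array([-.128,-.530,.838]);h/=np.linalg.norm(h)
go(sensors.state(),[.587,.052,.236],frame(-h,[.197,.815,.545]))
E
```

```text
N 22 off/row [0.0179 0.0245 0.0002] rot/row [ 0.0024 -0.0345  0.1107] tot [0.3929 0.5395 0.0052] [ 0.054 -0.758  2.436]
```

send_rows --series '[{"offset":[0,0,0.04],"rotation":[0.0024,-0.0345,0.1107],"claw":100},{"offset":[0,0,0.04],"rotation":[0.0024,-0.0345,0.1107],"claw":100},{"offset":[0,0,0.04],"rotation":[0.0024,-0.0345,0.1107],"claw":100},{"offset":[0,0,0.04],"rotation":[0.0024,-0.0345,0.1107],"claw":100},{"offset":[0.0245,0.0335,0],"rotation":[0.0024,-0.0345,0.1107],"claw":100},{"offset":[0.0245,0.0335,0],"rotation":[0.0024,-0.0345,0.1107],"claw":100},{"offset":[0.0245,0.0335,0],"rotation":[0.0024,-0.0345,0.1107],"claw":100},{"offset":[0.0245,0.0335,0],"rotation":[0.0024,-0.0345,0.1107],"claw":100},{"offset":[0.0245,0.0335,0],"rotation":[0.0024,-0.0345,0.1107],"claw":100},{"offset":[0.0245,0.0335,0],"rotation":[0.0024,-0.0345,0.1107],"claw":100},{"offset":[0.0245,0.0335,0],"rotation":[0.0024,-0.0345,0.1107],"claw":100},{"offset":[0.0245,0.0335,0],"rotation":[0.0024,-0.0345,0.1107],"claw":100}]'

```text
time_s: 1.15
tcp_pos: [0.3908, -0.2179, 0.3913]
orientation: [0.023, 0.637, 0.747, 0.19]
wrist_force: [1.1, -0.2, 0.6]
finger_gap: 0.0857
```

```bash
python3 - <<'E'
from h import *
from cell import sensors
s=sensors.state();print(s)
h=np.array([-.128,-.530,.838]);h/=np.linalg.norm(h)
go(s,[.587,.052,.236],frame(-h,[.197,.815,.545]))
E
```

```text
{'time_s': 1.15, 'qpos': array([-0.95578946,  0.07718172,  1.4918871 ,  0.38312438,  1.62116516,
       -1.10479852]), 'dq': array([ 0.91266638, -0.01145107,  0.11674884,  0.33815133, -0.1386262 ,
       -0.49382169]), 'joint_efforts': array([ -4.87914696, -32.40786195, -26.29315853,   1.18804224,
         0.66674262,   0.62078269]), 'tcp_pos': array([ 0.3907627 , -0.21789753,  0.39131916]), 'orientation': array([0.02298495, 0.63662834, 0.74693347, 0.1904375 ]), 'wrist_force': array([ 1.14651561, -0.18123358,  0.55052473]), 'moment': array([-0.11844573,  0.11500375, -0.00801577]), 'finger_gap': 0.08568674635153407}
N 10 off/row [ 0.0196  0.027  -0.0155] rot/row [ 0.0023 -0.0342  0.1103] tot [ 0.1962  0.2699 -0.1553] [ 0.023 -0.342  1.103]
```

send_rows --series '[{"offset":[0.0245,0.0335,0],"rotation":[0.0023,-0.0342,0.1103],"claw":100},{"offset":[0.0245,0.0335,0],"rotation":[0.0023,-0.0342,0.1103],"claw":100},{"offset":[0.0245,0.0335,0],"rotation":[0.0023,-0.0342,0.1103],"claw":100},{"offset":[0.0245,0.0335,-0.02],"rotation":[0.0023,-0.0342,0.1103],"claw":100},{"offset":[0.0245,0.0335,-0.02],"rotation":[0.0023,-0.0342,0.1103],"claw":100},{"offset":[0.0245,0.0335,-0.03],"rotation":[0.0023,-0.0342,0.1103],"claw":100},{"offset":[0.0245,0.0335,-0.03],"rotation":[0.0023,-0.0342,0.1103],"claw":100},{"offset":[0.0245,0.0335,-0.03],"rotation":[0.0023,-0.0342,0.1103],"claw":100},{"offset":[0,0,-0.025],"rotation":[0.0023,-0.0342,0.1103],"claw":100},{"offset":[0,0,0],"rotation":[0.0023,-0.0342,0.1103],"claw":100},{"offset":[0,0,0],"rotation":[0,0,0],"claw":100},{"offset":[0,0,0],"rotation":[0,0,0],"claw":100}]'

```text
time_s: 2.15
tcp_pos: [0.5681, 0.0229, 0.2566]
orientation: [0.033, 0.118, 0.951, 0.282]
wrist_force: [0.2, 0.3, 0.4]
finger_gap: 0.0855
```

```bash
python3 - <<'E'
from h import *
from cell import sensors,eyes
s=sensors.state();print(s['tcp_pos'],s['qpos'],s['wrist_force'])
c=eyes.read_camera("wrist");pickle.dump(c,open("w1.pkl","wb"));cv2.imwrite("pics/w1.png",c["color"])
h=np.array([-.128,-.530,.838]);h/=np.linalg.norm(h)
go(s,[.587,.052,.236],frame(-h,[.197,.815,.545]))
print(proj(c,[.6,.105,.152]))
E
```

```text
[0.56809728 0.02291431 0.25656664] [-0.4051138   0.40214007  1.50537435  0.57991878  1.37674432 -1.88628508] [0.15677256 0.3333544  0.40339845]
N 1 off/row [ 0.0189  0.0291 -0.0206] rot/row [-0.0003 -0.0029  0.0082] tot [ 0.0189  0.0291 -0.0206] [-0.    -0.003  0.008]
[[269.05279124 193.53319108]]
```

View pics/w1.png

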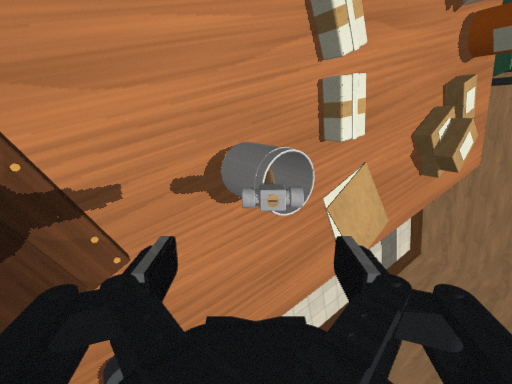

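```bash
python3 - <<'E'
from h import *
c=pickle.load(open("w1.pkl","rb"));w=pts(c);img=c["color"]
cv2.imwrite("pics/w1c.png",cv2.resize(img[140:220,215:325],None,fx=7,fy=7,interpolation=cv2.INTER_CUBIC))
# top face of block: plane fit
p=w[192:206,263:282].reshape(-1,3)
m=p.mean(0);u,s,vt=np.linalg.svd(p-m);n=vt[2]*np.sign(vt[2][2]);print("plane n",n,"rms",s[2]/len(p)**.5,m)
print("dot",w[197:202,270:275].reshape(-1,3).mean(0))
# head pts
M=rot(c["rotation"]).as_matrix()
sel=np.zeros(img.shape[:2],bool);sel[182:218,236:310]=1
sel&=(w[...,2]>.122)
g=img.astype(int);sat=g.max(2)-g.min(2)
q=w[sel];print(len(q))
h=n
# head direction from head pixels: PCA of points above the mid-plane
q=q[((q-m)@h)>-.02]
mm=q.mean(0);u,s,vt=np.linalg.svd(q-mm);print("x dir",vt[0],(q-mm)@vt[0]@np.eye(1)[0] if 0 else ((q-mm)@vt[0]).min(),((q-mm)@vt[0]).max(),mm)
E
```

```text
Traceback (most recent call last):
numpy.linalg.LinAlgError: SVD did not converge
```

View pics/w1c.png

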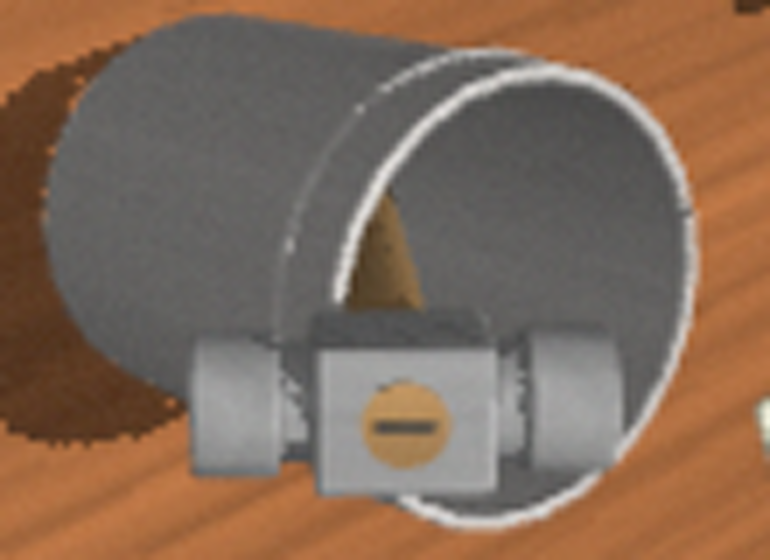

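```bash
cat > m1.py <<'E'
from h import *
import sys
def meas(c,r,xr):
    w=pts(c)
    p=w[r[0]:r[1],xr[0]:xr[1]].reshape(-1,3);p=p[np.isfinite(p[:,0])]
    for _ in range(3):
        m=p.mean(0);u,s,vt=np.linalg.svd(p-m,full_matrices=False);n=vt[2]*np.sign(vt[2][2]);e=np.abs((p-m)@n);p=p[e<2.5*np.median(e)+1e-4]
    return m,n,len(p),s[2]/len(p)**.5
def onplane(c,u,v,m,n):
    K=c["intrinsics"];d=rot(c["rotation"]).as_matrix()@np.array([(u-K[0,2])/K[0,0],(v-K[1,2])/K[1,1],1.]);e=np.array(c["eye"])
    return e+d*((m-e)@n)/(d@n)
E
python3 - <<'E'
from m1 import *
c=pickle.load(open("w1.pkl","rb"))
m,n,k,s=meas(c,(192,209),(262,285));print(m,n,k,s,"lean",np.degrees(np.arccos(n[2])))
P=lambda x,y:onplane(c,215+(x+.5)/7-.5,140+(y+.5)/7-.5,m,n)
C=[P(318,350),P(498,346),P(498,492),P(318,494)];print(np.round(C,4))
print("w",np.linalg.norm(C[1]-C[0]),np.linalg.norm(C[2]-C[3]),"h",np.linalg.norm(C[3]-C[0]),np.linalg.norm(C[2]-C[1]))
print("face ctr",np.mean(C,0),"dot",P(406,425),"centre",np.mean(C,0)-.012*n)
L=P(190,420);Rr=P(624,400);x=(C[1]-C[0]+C[2]-C[3]);x/=np.linalg.norm(x);print("x",x)
# butt: centre of canister-floor etc: handle visible at rim -> crop (382,270)
E
```

```text
[0.60420005 0.10281712 0.16120999] [-0.11886561 -0.52667237  0.8417168 ] 341 0.0005962725409387205 lean 32.67814370917471
[[0.5901 0.094  0.1537]
 [0.5951 0.1162 0.1683]
 [0.618  0.1113 0.1684]
 [0.6125 0.0886 0.1535]]
w 0.026992118171890813 0.027648241626410105 h 0.023062378447550585 0.023390252909459897
face ctr [0.60393996 0.1025174  0.16098572] dot [0.60444388 0.10213929 0.16082029] centre [0.60536635 0.10883747 0.15088512]
x [0.19140021 0.81967342 0.53990873]
```

```bash
python3 - <<'E'
from h import *
from cell import sensors,eyes
s=sensors.state()
h=np.array([-.119,-.527,.842]);h/=np.linalg.norm(h)
go(s,np.array([.6054,.1080,.1509])+.05*h,frame(-h,[.191,.82,.54]),2)
E
```

```text
N 2 off/row [ 0.0157  0.0294 -0.0322] rot/row [-0.0026  0.0014  0.0095] tot [ 0.0314  0.0589 -0.0643] [-0.005  0.003  0.019]
```

send_rows --series '[{"offset":[0.008,0.0147,-0.0161],"rotation":[-0.0013,0.0008,0.0047],"claw":100},{"offset":[0.008,0.0147,-0.0161],"rotation":[-0.0013,0.0008,0.0047],"claw":100},{"offset":[0.008,0.0147,-0.0161],"rotation":[-0.0013,0.0008,0.0047],"claw":100},{"offset":[0.0074,0.0147,-0.0161],"rotation":[-0.0013,0.0008,0.0047],"claw":100},{"offset":[0,0,0],"rotation":[0,0,0],"claw":100},{"offset":[0,0,0],"rotation":[0,0,0],"claw":100}]'

```text
time_s: 2.7
tcp_pos: [0.599, 0.0821, 0.1931]
orientation: [0.03, 0.108, 0.954, 0.28]
wrist_force: [-0.8, 0.3, 0.3]
finger_gap: 0.0854
```

```bash
python3 - <<'E'
from m1 import *
from cell import sensors,eyes
s=sensors.state();print(s['tcp_pos'],s['qpos'],s['wrist_force'])
c=eyes.read_camera("wrist");pickle.dump(c,open("w2.pkl","wb"));cv2.imwrite("pics/w2.png",c["color"])
T=rot(s["orientation"]).as_matrix();print(T)
h=-T[:,2]
print("proj ctr",proj(c,np.array([.6054,.1080,.1509])+.012*h), "cam in tool",T.T@(np.array(c["eye"])-s["tcp_pos"]))
E
```

```text
[0.59899138 0.08208299 0.19313976] [-0.28175149  0.50153596  1.52797007  0.61103409  1.22134708 -1.87433592] [-0.82309854  0.32991435  0.34459308]
[[-0.9749329   0.18898029  0.11744054]
 [ 0.22247443  0.82011765  0.52717375]
 [ 0.00331039  0.54008655 -0.84160297]]
proj ctr [[253.06279931 218.23144645]] cam in tool [ 0.07257745  0.00116974 -0.14224274]
```

View pics/w2.png

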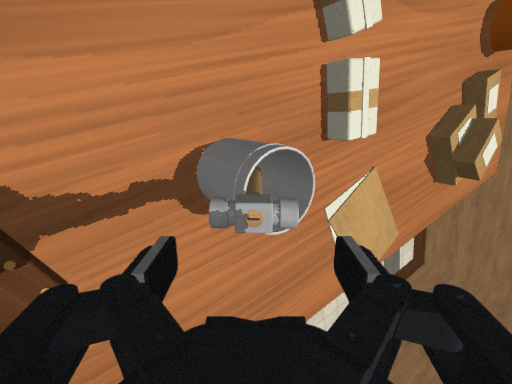

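```bash
python3 - <<'E'
from m1 import *
from cell import sensors,eyes
s=sensors.state();T=rot(s["orientation"]).as_matrix();h=-T[:,2]
c=pickle.load(open("w2.pkl","rb"))
m,n,k,e=meas(c,(208,230),(238,270));print(m,n,k,e,"dot",onplane(c,254.5,218.5,m,n)-.012*n)
go(s,np.array([.6054,.1089,.1511])-.024*h,T,7)
E
```

```text
[0.60452249 0.10203309 0.16085821] [-0.12811932 -0.52662706  0.84038644] 620 0.0005676694745271834 dot [0.6061199  0.10896278 0.15116508]
N 7 off/row [ 0.0013  0.0057 -0.009 ] rot/row [ 0. -0. -0.] tot [ 0.0089  0.0401 -0.0629] [ 0. -0. -0.]
```

send_rows --series '[{"offset":[0.0014,0.0057,-0.009],"rotation":[0,0,0],"claw":100},{"offset":[0.0014,0.0057,-0.009],"rotation":[0,0,0],"claw":100},{"offset":[0.0014,0.0057,-0.009],"rotation":[0,0,0],"claw":100},{"offset":[0.0014,0.0057,-0.009],"rotation":[0,0,0],"claw":100},{"offset":[0.0014,0.0057,-0.009],"rotation":[0,0,0],"claw":100},{"offset":[0.0014,0.0057,-0.009],"rotation":[0,0,0],"claw":100},{"offset":[0.0012,0.0057,-0.009],"rotation":[0,0,0],"claw":100},{"offset":[0,0,0],"rotation":[0,0,0],"claw":100},{"offset":[0,0,0],"rotation":[0,0,0],"claw":100}]'

```text
time_s: 3.5
tcp_pos: [0.6085, 0.1223, 0.1288]
orientation: [0.029, 0.107, 0.954, 0.28]
wrist_force: [-0.2, -0.0, -0.3]
finger_gap: 0.0854
```

```bash
python3 - <<'E'
from m1 import *
from cell import sensors,eyes
s=sensors.state();print(s['tcp_pos'],s['wrist_force'])
c=eyes.read_camera("wrist");pickle.dump(c,open("w3.pkl","wb"));cv2.imwrite("pics/w3.png",c["color"])
E
```

```text
[0.60848633 0.12231131 0.12877365] [-0.18372293 -0.02255296 -0.25600521]
```

View pics/w3.png

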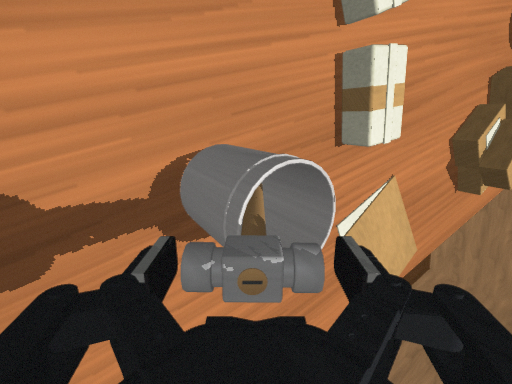

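send_rows --series '[{"offset":[-0.0003,-0.0011,-0.0008],"rotation":[0,0,0],"claw":90},{"offset":[0,0,0],"rotation":[0,0,0],"claw":82},{"offset":[0,0,0],"rotation":[0,0,0],"claw":78},{"offset":[0,0,0],"rotation":[0,0,0],"claw":74},{"offset":[0,0,0],"rotation":[0,0,0],"claw":70},{"offset":[0,0,0],"rotation":[0,0,0],"claw":65},{"offset":[0,0,0],"rotation":[0,0,0],"claw":65},{"offset":[0,0,0],"rotation":[0,0,0],"claw":65}]' --force 40

```text
time_s: 4.22
tcp_pos: [0.6088, 0.1203, 0.1291]
orientation: [0.03, 0.107, 0.954, 0.28]
wrist_force: [-0.6, -2.7, 3.0]
finger_gap: 0.0656
```

send_rows --series '[{"offset":[0,0,0],"rotation":[0,0,0],"claw":40},{"offset":[0,0,0],"rotation":[0,0,0],"claw":40},{"offset":[-0.0006,-0.0026,0.0042],"rotation":[0,0,0],"claw":40},{"offset":[-0.0012,-0.0053,0.0084],"rotation":[0,0,0],"claw":40},{"offset":[-0.0012,-0.0053,0.0084],"rotation":[0,0,0],"claw":40},{"offset":[-0.0012,-0.0053,0.0084],"rotation":[0,0,0],"claw":40}]' --force 80

```text
time_s: 4.72
tcp_pos: [0.6037, 0.102, 0.1586]
orientation: [0.029, 0.107, 0.954, 0.28]
wrist_force: [-0.2, 1.3, -3.2]
finger_gap: 0.0651
```

```bash
python3 - <<'E'
from m1 import *
from cell import sensors,eyes
s=sensors.state();print(s['tcp_pos'],s['wrist_force'])
c=eyes.read_camera("wrist");pickle.dump(c,open("w4.pkl","wb"));cv2.imwrite("pics/w4.png",c["color"])
E
```

```text
[0.60371693 0.10204469 0.15855526] [-0.23181317  1.28640134 -3.15527519]
```

View pics/w4.png

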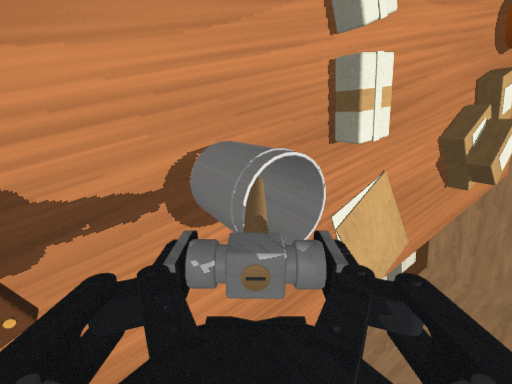

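send_rows --series '[{"offset":[-0.0019,-0.0084,0.0135],"rotation":[0,0,0],"claw":40},{"offset":[-0.0019,-0.0084,0.0135],"rotation":[0,0,0],"claw":40},{"offset":[-0.0019,-0.0084,0.0135],"rotation":[0,0,0],"claw":40},{"offset":[-0.0019,-0.0084,0.0135],"rotation":[0,0,0],"claw":40},{"offset":[-0.0019,-0.0084,0.0135],"rotation":[0,0,0],"claw":40},{"offset":[-0.0019,-0.0084,0.0135],"rotation":[0,0,0],"claw":40},{"offset":[-0.0019,-0.0084,0.0135],"rotation":[0,0,0],"claw":40},{"offset":[-0.0019,-0.0084,0.0135],"rotation":[0,0,0],"claw":40},{"offset":[-0.0019,-0.0084,0.0135],"rotation":[0,0,0],"claw":40},{"offset":[-0.0019,-0.0084,0.0135],"rotation":[0,0,0],"claw":40},{"offset":[0,0,0.025],"rotation":[0,0,0],"claw":40},{"offset":[0,0,0.025],"rotation":[0,0,0],"claw":40},{"offset":[0,0,0.015],"rotation":[0,0,0],"claw":40},{"offset":[0,0,0],"rotation":[0,0,0],"claw":40}]'

```text
time_s: 5.93
tcp_pos: [0.586, 0.0174, 0.3621]
orientation: [0.033, 0.107, 0.954, 0.279]
wrist_force: [0.1, 0.2, -3.2]
finger_gap: 0.0646
```

```bash
python3 - <<'E'
from m1 import *
from cell import sensors,eyes
s=sensors.state();print(s['tcp_pos'],s['wrist_force'],s["qpos"])
for n in ("wrist","scene","top"):
  c=eyes.read_camera(n);pickle.dump(c,open(n+"5.pkl","wb"));cv2.imwrite(f"pics/{n}5.png",c["color"])
# prospective target
ys=np.radians(16.1);lean=np.radians(32)
az=np.radians(16.1-90);hs=np.array([np.sin(lean)*np.cos(az),np.sin(lean)*np.sin(az),np.cos(lean)]);print("bore",hs)
mouth=np.array([.5435,-.2085,.167])
for sg in (1,-1):
  go(s,mouth+hs*(.155+.06+.012-.024),frame(-hs,[sg*np.cos(ys),sg*np.sin(ys),0]))
E
```

```text
[0.58597643 0.01742459 0.36205964] [ 0.12257686  0.20966062 -3.17858069] [-0.39787615  0.37473198  1.25269755  0.56123441  1.61291326 -1.75014863]
bore [ 0.14695438 -0.50913538  0.8480481 ]
N 10 off/row [-0.0013 -0.0329 -0.0023] rot/row [-0.0029  0.0804 -0.0852] tot [-0.0126 -0.3293 -0.0229] [-0.029  0.804 -0.852]
N 17 off/row [-0.0007 -0.0194 -0.0013] rot/row [ 0.0008 -0.0527  0.1058] tot [-0.0126 -0.3293 -0.0229] [ 0.013 -0.897  1.799]
```

View pics/wrist5.png

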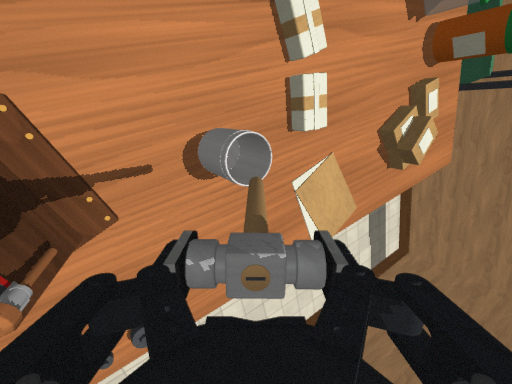

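View pics/scene5.png

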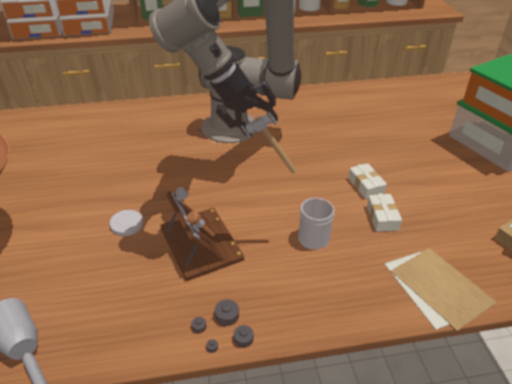

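send_rows --series '[{"offset":[-0.001,-0.0274,0],"rotation":[-0.0024,0.067,-0.071],"claw":40},{"offset":[-0.001,-0.0274,0],"rotation":[-0.0024,0.067,-0.071],"claw":40},{"offset":[-0.001,-0.0274,0],"rotation":[-0.0024,0.067,-0.071],"claw":40},{"offset":[-0.001,-0.0274,0],"rotation":[-0.0024,0.067,-0.071],"claw":40},{"offset":[-0.001,-0.0274,0],"rotation":[-0.0024,0.067,-0.071],"claw":40},{"offset":[-0.001,-0.0274,0],"rotation":[-0.0024,0.067,-0.071],"claw":40},{"offset":[-0.001,-0.0274,0],"rotation":[-0.0024,0.067,-0.071],"claw":40},{"offset":[-0.001,-0.0274,0],"rotation":[-0.0024,0.067,-0.071],"claw":40},{"offset":[-0.001,-0.0274,0],"rotation":[-0.0024,0.067,-0.071],"claw":40},{"offset":[-0.001,-0.0274,0],"rotation":[-0.0024,0.067,-0.071],"claw":40},{"offset":[-0.001,-0.0274,0],"rotation":[-0.0024,0.067,-0.071],"claw":40},{"offset":[-0.001,-0.0274,0],"rotation":[-0.0024,0.067,-0.071],"claw":40},{"offset":[0,0,0],"rotation":[0,0,0],"claw":40},{"offset":[0,0,0],"rotation":[0,0,0],"claw":40}]'

```text
time_s: 7.25
tcp_pos: [0.5739, -0.3131, 0.3521]
orientation: [-0.226, 0.579, 0.765, 0.168]
wrist_force: [0.3, 1.2, -3.1]
finger_gap: 0.0647
```

```bash
python3 - <<'E'
from m1 import *
from cell import sensors,eyes
s=sensors.state();print(s['tcp_pos'],s['wrist_force'],s["qpos"],s["finger_gap"])
T=rot(s["orientation"]).as_matrix();print(T)
for n in ("wrist","scene","top"):
  c=eyes.read_camera(n);pickle.dump((s,c),open(n+"6.pkl","wb"));cv2.imwrite(f"pics/{n}6.png",c["color"])
  P=[s["tcp_pos"]-T[:,2]*.024, s["tcp_pos"]+T[:,2]*(.167-.024)]
  print(n,np.round(proj(c,P),1).tolist())
E
```

```text
[ 0.57386213 -0.31310691  0.35210688] [ 0.34559873  1.19764698 -3.11642973] [-0.75166884  0.93670396  0.26658627  0.42093224  2.39788203 -0.7802742 ] 0.06472435090431183
[[-0.22646368  0.96229752 -0.15065751]
 [ 0.81003736  0.2719636   0.51949521]
 [ 0.54088231 -0.00439142 -0.84108682]]
wrist [[255.7, 265.0], [255.3, 182.4]]
scene [[117.2, 137.7], [162.3, 174.8]]
top [[442.3, 153.8], [371.1, 183.0]]
```

View pics/wrist6.png

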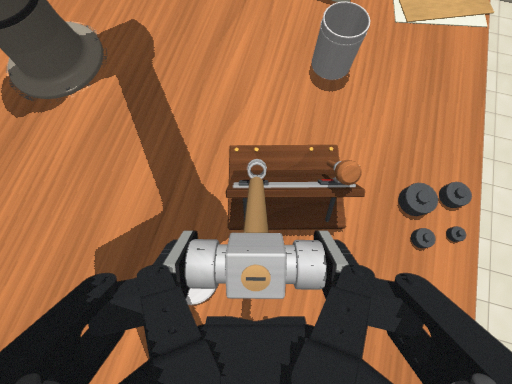

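View pics/scene6.png

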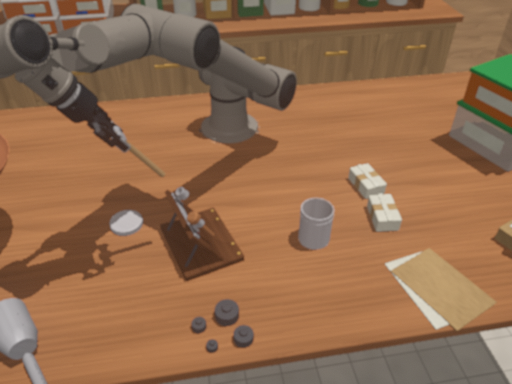

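View pics/top6.png

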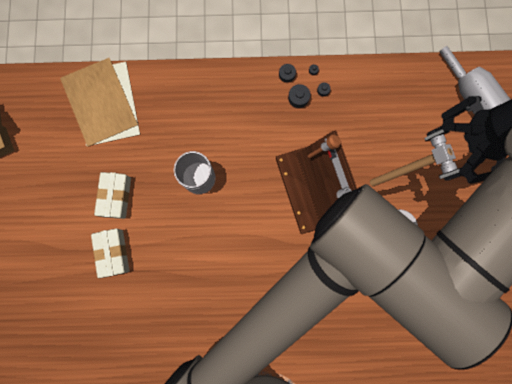

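```bash
python3 - <<'E'
from m1 import *
s,c=pickle.load(open("wrist6.pkl","rb"))
x0,y0=226,145
cv2.imwrite("pics/w6c.png",cv2.resize(c["color"][y0:y0+60,x0:x0+60],None,fx=10,fy=10,interpolation=cv2.INTER_CUBIC))
w=pts(c);T=rot(s["orientation"]).as_matrix()
for u,v in [(248,168),(265,168),(257,160),(250,175),(264,174),(257,185),(257,192)]:
    print(u,v,np.round(w[v,u],4),"tool",np.round(T.T@(w[v,u]-s["tcp_pos"]),4))
E
```

```text
248 168 [ 0.5311 -0.2012  0.1686] tool [ 0.0011 -0.0099  0.2189]
265 168 [ 0.5537 -0.1956  0.1703] tool [0.0014 0.0134 0.217 ]
257 160 [ 0.5391 -0.1837  0.1619] tool [0.0099 0.0025 0.2324]
250 175 [ 0.5361 -0.2089  0.1645] tool [-0.0085 -0.0072  0.2176]
264 174 [ 0.5544 -0.2026  0.1653] tool [-0.0071  0.0121  0.2175]
257 185 [ 0.5581 -0.253   0.2698] tool [0.0078 0.0016 0.1028]
257 192 [ 0.5614 -0.265   0.2887] tool [0.0075 0.0014 0.0802]
```

View pics/w6c.png

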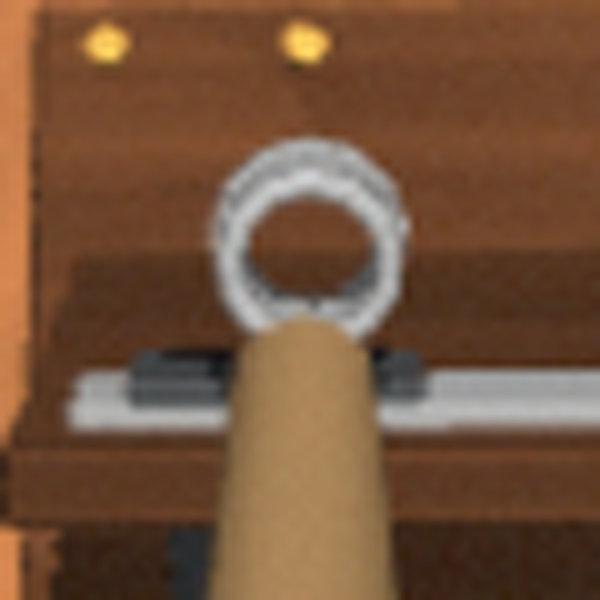

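```bash
python3 - <<'E'
from m1 import *
s,c=pickle.load(open("wrist6.pkl","rb"));T=rot(s["orientation"]).as_matrix()
def tl(u,v,z):
    p=onplane(c,u,v,s["tcp_pos"]+T[:,2]*z,T[:,2]);return T.T@(p-s["tcp_pos"]),p
for z in (.2165,.218): print("mouth",*tl(256.6,169.85,z))
print("tip edge",tl(256.7,176.9,.141)[0],"hand width",tl(250,181,.13)[0],tl(262.7,181,.13)[0])
print("bracket line px -> stand y dir")
w=pts(c)
a=[w[v,u] for u,v in [(236,184),(240,184),(300,184),(330,184),(340,185)]];print(np.round(a,4))
# foot front edge via bolts on plane z=.02
b=[ray(c,226+10.65-.45,145+4.4-.45,.02),ray(c,226+30.5-.45,145+4.4-.45,.02)];print(b, np.linalg.norm(b[1]-b[0]))
E
python3 - <<'E'
import cv2;i=cv2.imread('pics/wrist6.png')[135:240,215:375];cv2.imwrite('pics/w6d.png',cv2.resize(i,None,fx=5,fy=5,interpolation=cv2.INTER_CUBIC))
E
```

```text
mouth [-0.00103609  0.00189587  0.2165    ] [ 0.5433038  -0.20095986  0.16944286]
mouth [-0.00134585  0.00190523  0.218     ] [ 0.54315698 -0.20042899  0.16801364]
tip edge [0.00674373 0.00154384 0.141     ] hand width [ 0.00490187 -0.00556526  0.13      ] [0.00489749 0.00778388 0.13      ]
bracket line px -> stand y dir
[[ 0.5165 -0.2182  0.1358]
 [ 0.5228 -0.2177  0.1395]
 [ 0.6076 -0.1933  0.1375]
 [ 0.6495 -0.1824  0.1403]
 [ 0.6643 -0.1792  0.1383]]
[array([ 0.4762149 , -0.11322987,  0.02      ]), array([ 0.51474073, -0.10243643,  0.02      ])] 0.040009219765278735
```

View pics/w6d.png

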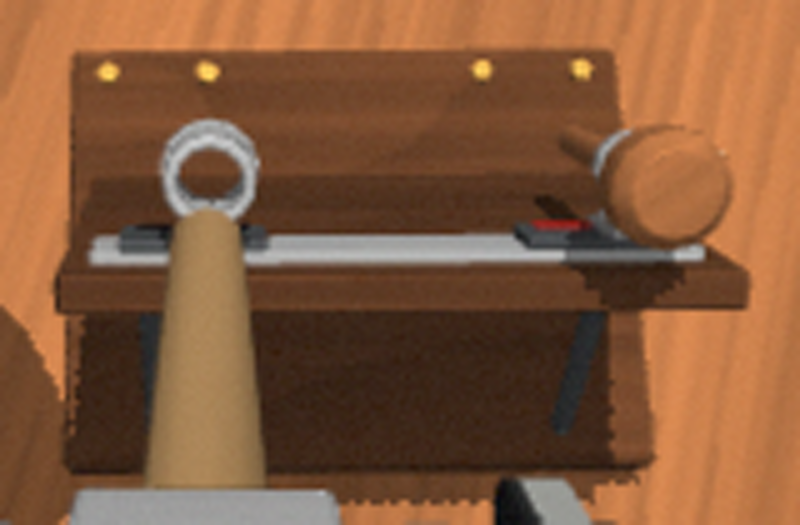

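```bash
python3 - <<'E'
from m1 import *
from cell import sensors
s=sensors.state()
az=np.radians(-74.2);l=np.radians(32);hs=np.array([np.sin(l)*np.cos(az),np.sin(l)*np.sin(az),np.cos(l)]);print(hs)
Rn=frame(-hs,[np.cos(np.radians(15.8)),np.sin(np.radians(15.8)),0])
mouth=np.array([.5433,-.2008,.1688])
go(s,mouth-Rn@np.array([-.0005,.0013,.143+.012]),Rn,6)
E
```

```text
[ 0.14428655 -0.50989785  0.8480481 ]
N 6 off/row [-0.0015  0.005  -0.0096] rot/row [-0.0012 -0.0005 -0.0006] tot [-0.0091  0.0299 -0.0576] [-0.007 -0.003 -0.004]
```

send_rows --series '[{"offset":[-0.0015,0.005,-0.0096],"rotation":[-0.0012,-0.0005,-0.0006],"claw":40},{"offset":[-0.0015,0.005,-0.0096],"rotation":[-0.0012,-0.0005,-0.0006],"claw":40},{"offset":[-0.0015,0.005,-0.0096],"rotation":[-0.0012,-0.0005,-0.0006],"claw":40},{"offset":[-0.0015,0.005,-0.0096],"rotation":[-0.0012,-0.0005,-0.0006],"claw":40},{"offset":[-0.0015,0.005,-0.0096],"rotation":[-0.0012,-0.0005,-0.0006],"claw":40},{"offset":[-0.0015,0.005,-0.0096],"rotation":[-0.0012,-0.0005,-0.0006],"claw":40},{"offset":[0,0,0],"rotation":[0,0,0],"claw":40},{"offset":[0,0,0],"rotation":[0,0,0],"claw":40},{"offset":[0,0,0],"rotation":[0,0,0],"claw":40}]'

```text
time_s: 8.15
tcp_pos: [0.5643, -0.2801, 0.3023]
orientation: [-0.218, 0.58, 0.767, 0.166]
wrist_force: [0.4, 0.8, -3.0]
finger_gap: 0.0647
```

```bash
python3 - <<'E'
from m1 import *
from cell import sensors,eyes
s=sensors.state();print(s['tcp_pos'],s['wrist_force'],s["moment"])
T=rot(s["orientation"]).as_matrix();print(T)
c=eyes.read_camera("wrist");pickle.dump((s,c),open("wrist7.pkl","wb"))
x0,y0=222,145
cv2.imwrite("pics/w7c.png",cv2.resize(c["color"][y0:y0+60,x0:x0+70],None,fx=10,fy=10,interpolation=cv2.INTER_CUBIC))
w=pts(c)
for v in range(164,190,2): print(v,[tuple(np.round(1e3*(T.T@(w[v,u]-s["tcp_pos"])),1)) for u in (246,249,252,256,260,263,266)])
c2=eyes.read_camera("scene");cv2.imwrite("pics/s7c.png",cv2.resize(c2["color"][120:280,90:290],None,fx=4,fy=4,interpolation=cv2.INTER_CUBIC))
E
```

```text
[ 0.56431936 -0.28005292  0.30234071] [ 0.42514554  0.83571239 -2.98337155] [-0.50473111 -0.1372092   0.00223237]
[[-0.23162203  0.9623686  -0.1421194 ]
 [ 0.81755872  0.27174385  0.50769383]
 [ 0.52720867  0.00140212 -0.8497347 ]]
164 [(np.float64(-12.8), np.float64(-16.2), np.float64(324.4)), (np.float64(-12.6), np.float64(-10.9), np.float64(323.3)), (np.float64(-12.5), np.float64(-5.6), np.float64(323.0)), (np.float64(-12.7), np.float64(1.5), np.float64(324.1)), (np.float64(-12.6), np.float64(8.6), np.float64(323.6)), (np.float64(-13.1), np.float64(13.9), np.float64(325.9)), (np.float64(-12.4), np.float64(19.1), np.float64(322.5))]
166 [(np.float64(-15.7), np.float64(-16.1), np.float64(321.0)), (np.float64(-15.9), np.float64(-10.9), np.float64(321.8)), (np.float64(-15.7), np.float64(-5.6), np.float64(320.8)), (np.float64(11.9), np.float64(0.9), np.float64(176.7)), (np.float64(-15.7), np.float64(8.5), np.float64(320.8)), (np.float64(-16.1), np.float64(13.9), np.float64(322.9)), (np.float64(-16.0), np.float64(19.1), np.float64(322.5))]
168 [(np.float64(-19.2), np.float64(-16.1), np.
[... 3637 characters left out ...]
-6.3), np.float64(114.3)), (np.float64(6.8), np.float64(-3.2), np.float64(102.7)), (np.float64(7.7), np.float64(0.6), np.float64(99.3)), (np.float64(6.9), np.float64(4.4), np.float64(102.5)), (np.float64(3.2), np.float64(7.7), np.float64(116.2)), (np.float64(-30.1), np.float64(16.0), np.float64(239.3))]
188 [(np.float64(-30.2), np.float64(-13.3), np.float64(228.6)), (np.float64(3.9), np.float64(-6.1), np.float64(106.3)), (np.float64(7.0), np.float64(-3.1), np.float64(95.1)), (np.float64(8.1), np.float64(0.6), np.float64(91.2)), (np.float64(6.7), np.float64(4.3), np.float64(96.0)), (np.float64(4.1), np.float64(7.4), np.float64(105.5)), (np.float64(-30.0), np.float64(15.5), np.float64(227.8))]
```

View pics/w7c.png

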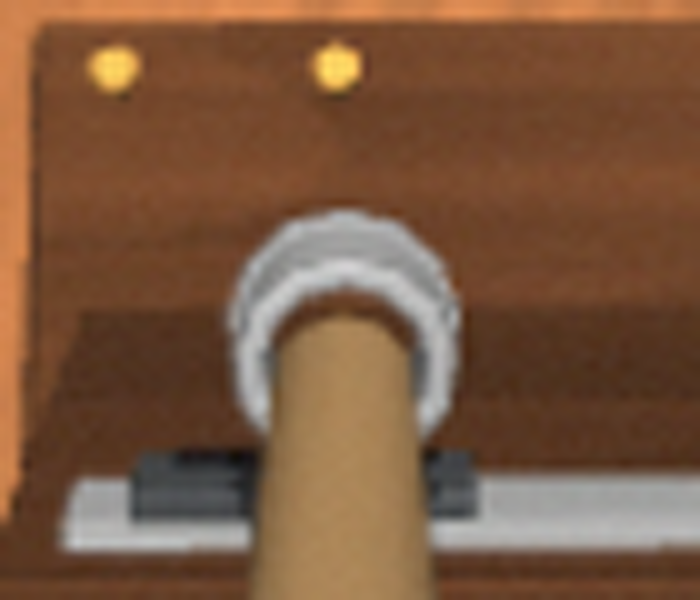

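View pics/s7c.png

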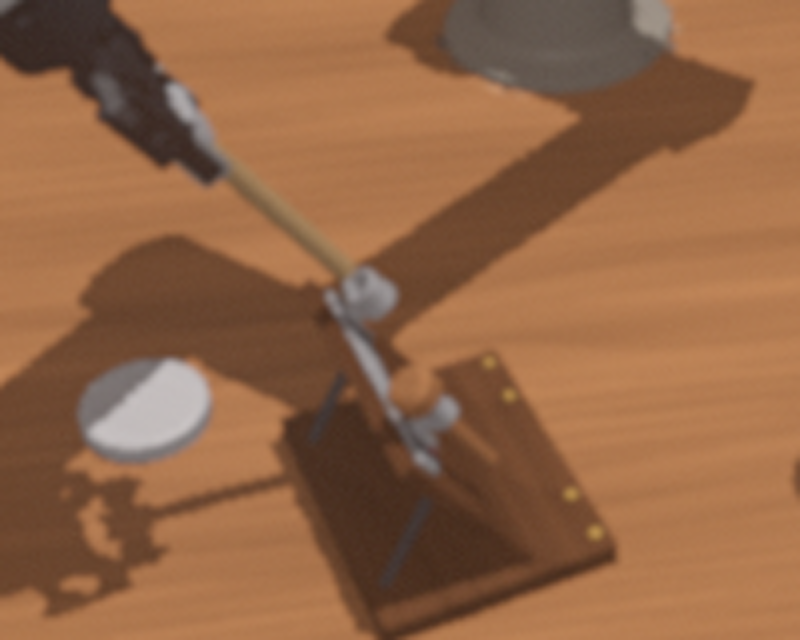

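send_rows --series '[{"offset":[0.0002,-0.0008,-0.0005],"rotation":[0,0,0],"claw":40},{"offset":[-0.0006,0.002,-0.0034],"rotation":[0,0,0],"claw":40},{"offset":[-0.0006,0.002,-0.0034],"rotation":[0,0,0],"claw":40},{"offset":[-0.0006,0.002,-0.0034],"rotation":[0,0,0],"claw":40},{"offset":[-0.0003,0.001,-0.0017],"rotation":[0,0,0],"claw":40},{"offset":[-0.0003,0.001,-0.0017],"rotation":[0,0,0],"claw":40},{"offset":[-0.0003,0.001,-0.0017],"rotation":[0,0,0],"claw":40},{"offset":[0,0,0],"rotation":[0,0,0],"claw":40}]'

```text
time_s: 8.92
tcp_pos: [0.5617, -0.2722, 0.2844]
orientation: [-0.22, 0.58, 0.766, 0.166]
wrist_force: [-0.5, 0.0, -3.9]
finger_gap: 0.0645
```

```bash
cat > look.py <<'E'
from m1 import *
from cell import sensors,eyes
import sys
k=sys.argv[1]
s=sensors.state();print(s['tcp_pos'],"F",np.round(s['wrist_force'],2),"M",np.round(s["moment"],3))
T=rot(s["orientation"]).as_matrix();print("F tool",np.round(T.T@s["wrist_force"],2))
c=eyes.read_camera("wrist");pickle.dump((s,c),open(f"wrist{k}.pkl","wb"))
x0,y0=222,145
cv2.imwrite(f"pics/w{k}c.png",cv2.resize(c["color"][y0:y0+60,x0:x0+70],None,fx=8,fy=8,interpolation=cv2.INTER_CUBIC))
w=pts(c)
def t(u,v): return np.round(1e3*(T.T@(w[v,u]-s["tcp_pos"])),1).tolist()
print("handle",[t(256,v) for v in range(176,200,4)])
E
python3 look.py 8
```

```text
[ 0.56170212 -0.27215555  0.28443803] F [-0.46  0.05 -3.92] M [-0.484 -0.084  0.011]
F tool [-1.93 -0.43  3.42]
handle [[-27.5, 1.4, 293.7], [7.9, 0.7, 122.2], [7.9, 0.7, 106.0], [8.0, 0.6, 91.5], [7.9, 0.6, 78.7], [7.8, 0.5, 67.5]]
```

View pics/w8c.png

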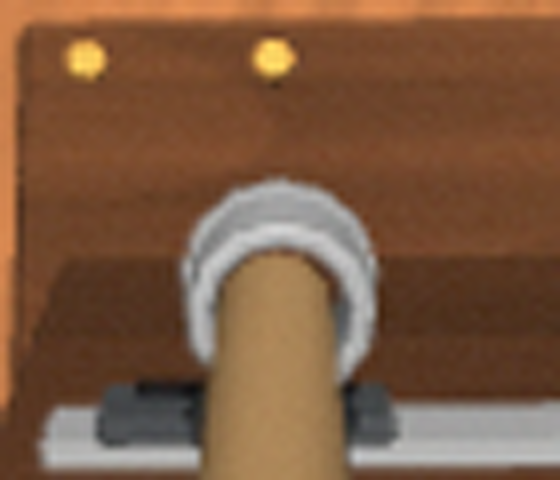

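send_rows --series '[{"offset":[0.0002,0.0011,-0.0017],"rotation":[0,0,0],"claw":40},{"offset":[-0.0003,0.001,-0.0017],"rotation":[0,0,0],"claw":40},{"offset":[-0.0003,0.001,-0.0017],"rotation":[0,0,0],"claw":40},{"offset":[-0.0003,0.001,-0.0017],"rotation":[0,0,0],"claw":40},{"offset":[-0.0003,0.001,-0.0017],"rotation":[0,0,0],"claw":40},{"offset":[0,0,0],"rotation":[0,0,0],"claw":40}]'

```text
time_s: 9.47
tcp_pos: [0.5607, -0.267, 0.2758]
orientation: [-0.22, 0.58, 0.766, 0.166]
wrist_force: [-0.7, 0.1, -3.3]
finger_gap: 0.0648
```

```bash
python3 look.py 9
```

```text
[ 0.56067383 -0.26703983  0.27584666] F [-0.74  0.13 -3.28] M [-0.479 -0.085  0.076]
F tool [-1.47 -0.68  2.96]
handle [[10.8, 0.7, 127.9], [7.8, 0.7, 122.6], [7.6, 0.6, 107.0], [7.8, 0.6, 92.1], [8.2, 0.5, 77.7], [8.3, 0.5, 65.9]]
```

View pics/w9c.png

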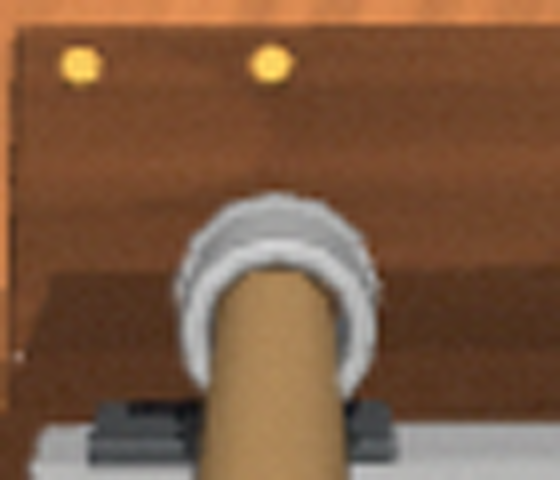

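send_rows --series '[{"offset":[0.0001,0.0011,-0.0017],"rotation":[0,0,0],"claw":40},{"offset":[-0.0004,0.0015,-0.0026],"rotation":[0,0,0],"claw":40},{"offset":[-0.0004,0.0015,-0.0026],"rotation":[0,0,0],"claw":40},{"offset":[-0.0004,0.0015,-0.0026],"rotation":[0,0,0],"claw":40},{"offset":[-0.0004,0.0015,-0.0026],"rotation":[0,0,0],"claw":40},{"offset":[-0.0004,0.0015,-0.0026],"rotation":[0,0,0],"claw":40},{"offset":[-0.0004,0.0015,-0.0026],"rotation":[0,0,0],"claw":40},{"offset":[0,0,0],"rotation":[0,0,0],"claw":40}]'

```text
time_s: 10.18
tcp_pos: [0.5583, -0.2568, 0.2583]
orientation: [-0.22, 0.58, 0.766, 0.166]
wrist_force: [0.7, 0.1, -3.0]
finger_gap: 0.065
```

```bash
python3 look.py 10
```

```text
[ 0.5583293  -0.25677707  0.25834595] F [ 0.72  0.08 -3.04] M [-0.493 -0.147  0.013]
F tool [-1.71  0.72  2.51]
handle [[12.9, 0.7, 118.6], [11.7, 0.6, 106.9], [7.8, 0.6, 106.4], [7.9, 0.6, 91.6], [8.2, 0.5, 77.9], [7.9, 0.5, 67.2]]
```

View pics/w10c.png

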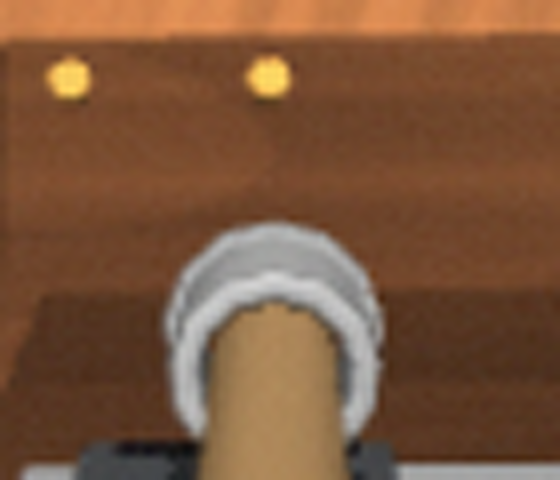

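send_rows --series '[{"offset":[-0.0006,0.002,-0.0034],"rotation":[0,0,0],"claw":40},{"offset":[-0.0006,0.002,-0.0034],"rotation":[0,0,0],"claw":40},{"offset":[-0.0006,0.002,-0.0034],"rotation":[0,0,0],"claw":40},{"offset":[-0.0006,0.0021,-0.0034],"rotation":[0,0,0],"claw":40},{"offset":[-0.0006,0.002,-0.0034],"rotation":[0,0,0],"claw":40},{"offset":[-0.0006,0.0021,-0.0034],"rotation":[0,0,0],"claw":40},{"offset":[-0.0006,0.002,-0.0034],"rotation":[0,0,0],"claw":40},{"offset":[0,0,0],"rotation":[0,0,0],"claw":40}]'

```text
time_s: 10.9
tcp_pos: [0.554, -0.2424, 0.2344]
orientation: [-0.22, 0.58, 0.766, 0.166]
wrist_force: [-0.6, -1.4, -2.6]
finger_gap: 0.0646
```

```bash
python3 look.py 11
```

```text
[ 0.55402048 -0.2424341   0.23438888] F [-0.63 -1.43 -2.65] M [-0.432 -0.122  0.031]
F tool [-2.42 -0.99  1.61]
handle [[7.7, 0.8, 141.2], [13.6, 0.6, 99.2], [12.8, 0.6, 87.5], [11.8, 0.5, 77.8], [7.8, 0.5, 79.0], [8.1, 0.5, 66.6]]
```

View pics/w11c.png

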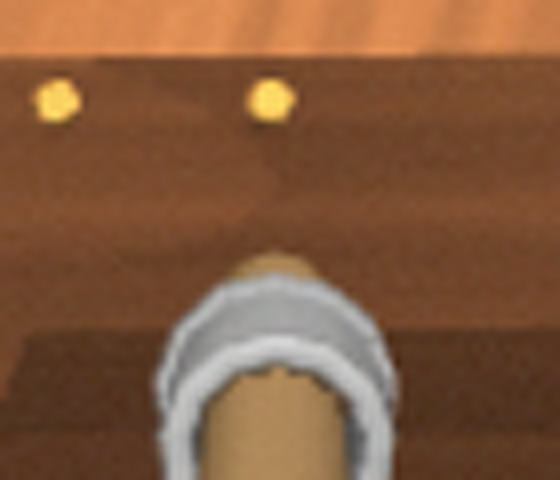

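send_rows --series '[{"offset":[-0.0006,0.002,-0.0034],"rotation":[0,0,0],"claw":40},{"offset":[-0.0006,0.002,-0.0034],"rotation":[0,0,0],"claw":40},{"offset":[-0.0006,0.002,-0.0034],"rotation":[0,0,0],"claw":40},{"offset":[-0.0006,0.0021,-0.0034],"rotation":[0,0,0],"claw":40},{"offset":[-0.0006,0.002,-0.0034],"rotation":[0,0,0],"claw":40},{"offset":[-0.0006,0.0021,-0.0034],"rotation":[0,0,0],"claw":40},{"offset":[-0.0006,0.002,-0.0034],"rotation":[0,0,0],"claw":40},{"offset":[0,0,0],"rotation":[0,0,0],"claw":40}]'

```text
time_s: 11.62
tcp_pos: [0.5498, -0.2282, 0.2106]
orientation: [-0.22, 0.58, 0.766, 0.166]
wrist_force: [-0.4, 0.3, -3.4]
finger_gap: 0.0649
```

```bash
sed -i 's/^x0,y0=222,145/x0,y0=205,145/; s/y0+60,x0:x0+70/y0+100,x0:x0+100/; s/fx=8,fy=8/fx=6,fy=6/' look.py; python3 look.py 12
```

```text
[ 0.54978725 -0.22824799  0.21055938] F [-0.41  0.28 -3.38] M [-0.47  -0.119 -0.068]
F tool [-1.46 -0.31  3.07]
handle [[7.7, 0.8, 141.4], [7.9, 0.7, 122.2], [7.9, 0.7, 106.2], [13.7, 0.5, 71.2], [12.9, 0.5, 62.1], [12.6, 0.4, 52.2]]
```

View pics/w12c.png

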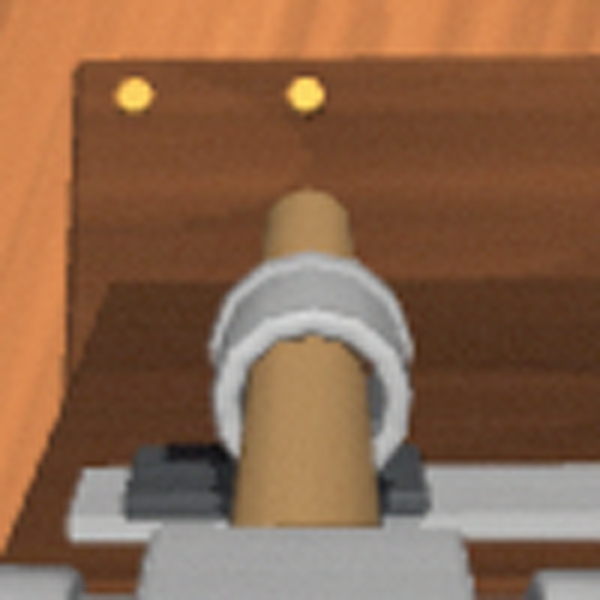

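send_rows --series '[{"offset":[-0.0001,0.0021,-0.0034],"rotation":[0,0,0],"claw":40},{"offset":[-0.0006,0.002,-0.0034],"rotation":[0,0,0],"claw":40},{"offset":[-0.0006,0.002,-0.0034],"rotation":[0,0,0],"claw":40},{"offset":[-0.0006,0.0021,-0.0034],"rotation":[0,0,0],"claw":40},{"offset":[-0.0006,0.002,-0.0034],"rotation":[0,0,0],"claw":40},{"offset":[-0.0006,0.0021,-0.0034],"rotation":[0,0,0],"claw":40},{"offset":[-0.0006,0.002,-0.0034],"rotation":[0,0,0],"claw":40},{"offset":[0,0,0],"rotation":[0,0,0],"claw":40}]'

```text
time_s: 12.33
tcp_pos: [0.5461, -0.2139, 0.1868]
orientation: [-0.22, 0.58, 0.766, 0.166]
wrist_force: [-1.3, 1.0, -4.3]
finger_gap: 0.0648
```

```bash
 python3 look.py 13
```

```text
[ 0.54606391 -0.21393485  0.18676525] F [-1.29  0.96 -4.32] M [-0.498 -0.138  0.002]
F tool [-1.2  -0.98  4.34]
handle [[8.0, 0.8, 139.9], [7.9, 0.7, 122.5], [7.8, 0.6, 106.8], [8.2, 0.6, 90.8], [8.4, 0.5, 77.3], [8.2, 0.5, 66.5]]
```

View pics/w13c.png

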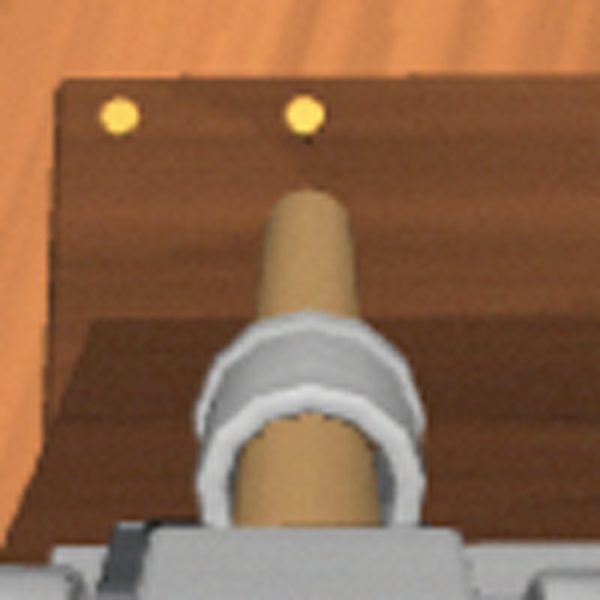

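send_rows --series '[{"offset":[-0.0001,0.0021,-0.0034],"rotation":[0,0,0],"claw":40},{"offset":[-0.0006,0.002,-0.0034],"rotation":[0,0,0],"claw":40},{"offset":[-0.0006,0.002,-0.0034],"rotation":[0,0,0],"claw":40},{"offset":[-0.0006,0.0021,-0.0034],"rotation":[0,0,0],"claw":40},{"offset":[-0.0006,0.002,-0.0034],"rotation":[0,0,0],"claw":40},{"offset":[0,0,0],"rotation":[0,0,0],"claw":40}]'

```text
time_s: 12.88
tcp_pos: [0.5435, -0.2037, 0.1697]
orientation: [-0.22, 0.58, 0.766, 0.166]
wrist_force: [0.7, 1.0, -3.0]
finger_gap: 0.0647
```

```bash
sed -i 's/y0=205,145/y0=190,165/; s/x0:x0+100/x0:x0+130/' look.py; python3 look.py 14
```

```text
[ 0.54350575 -0.20367036  0.16971497] F [ 0.74  0.96 -2.96] M [-0.556 -0.169  0.028]
F tool [-0.95  0.98  2.89]
handle [[7.6, 0.8, 141.7], [7.9, 0.7, 122.0], [8.0, 0.6, 105.8], [7.9, 0.6, 91.7], [8.1, 0.5, 78.3], [8.5, 0.5, 65.4]]
```

View pics/w14c.png

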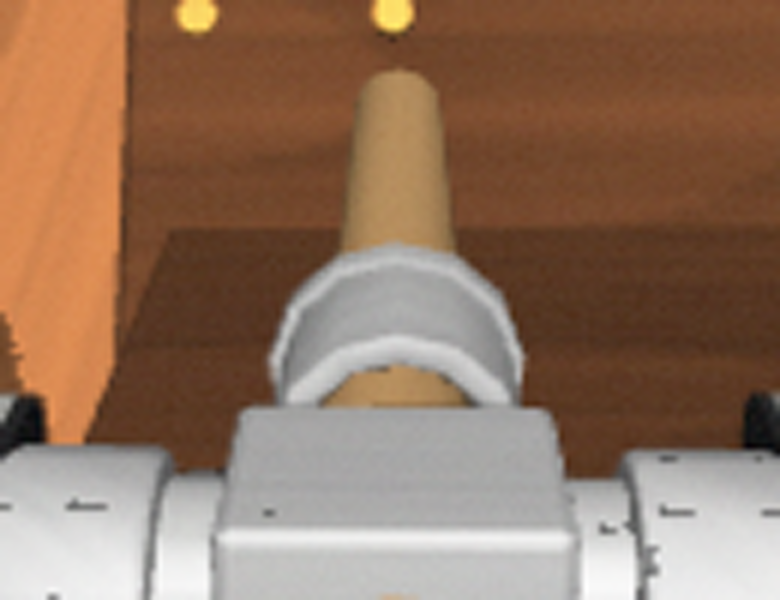

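send_rows --series '[{"offset":[-0.0003,0.001,-0.0017],"rotation":[0,0,0],"claw":40},{"offset":[-0.0003,0.001,-0.0017],"rotation":[0,0,0],"claw":40},{"offset":[-0.0003,0.001,-0.0017],"rotation":[0,0,0],"claw":40},{"offset":[-0.0003,0.001,-0.0017],"rotation":[0,0,0],"claw":40},{"offset":[0,0,0],"rotation":[0,0,0],"claw":40}]'

```text
time_s: 13.35
tcp_pos: [0.5425, -0.2001, 0.1634]
orientation: [-0.22, 0.581, 0.766, 0.166]
wrist_force: [0.1, 0.4, -2.5]
finger_gap: 0.0649
```

```bash
python3 look.py 15
```

```text
[ 0.54252237 -0.20006377  0.16336027] F [ 0.08  0.37 -2.47] M [-0.566 -0.163 -0.031]
F tool [-1.03  0.18  2.27]
handle [[7.6, 0.8, 141.9], [7.9, 0.7, 122.4], [7.8, 0.6, 106.5], [8.1, 0.6, 91.0], [8.4, 0.5, 77.4], [8.1, 0.5, 66.6]]
```

View pics/w15c.png

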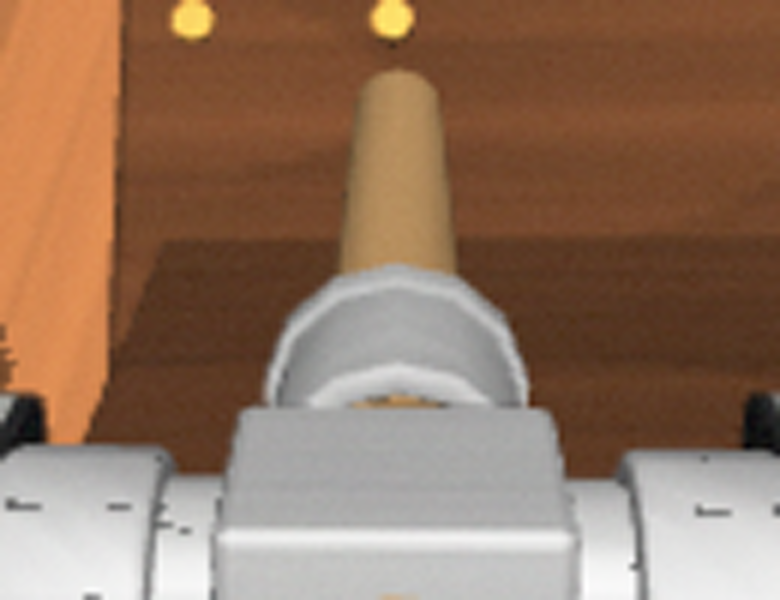

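send_rows --series '[{"offset":[-0.0001,0.0005,-0.0009],"rotation":[0,0,0],"claw":40},{"offset":[-0.0002,0.0005,-0.0008],"rotation":[0,0,0],"claw":40},{"offset":[-0.0001,0.0005,-0.0009],"rotation":[0,0,0],"claw":40},{"offset":[0,0,0],"rotation":[0,0,0],"claw":40}]'

```text
time_s: 13.73
tcp_pos: [0.5422, -0.1987, 0.1609]
orientation: [-0.219, 0.581, 0.766, 0.166]
wrist_force: [0.8, 0.3, -3.6]
finger_gap: 0.0647
```

```bash
python3 look.py 16
```

```text
[ 0.54221575 -0.19869341  0.16094221] F [ 0.78  0.29 -3.57] M [-0.504 -0.103 -0.012]
F tool [-1.83  0.83  3.06]
handle [[7.6, 0.8, 141.4], [7.7, 0.7, 122.9], [8.0, 0.6, 105.8], [8.0, 0.6, 91.3], [8.1, 0.5, 78.3], [8.5, 0.5, 65.2]]
```

View pics/w16c.png

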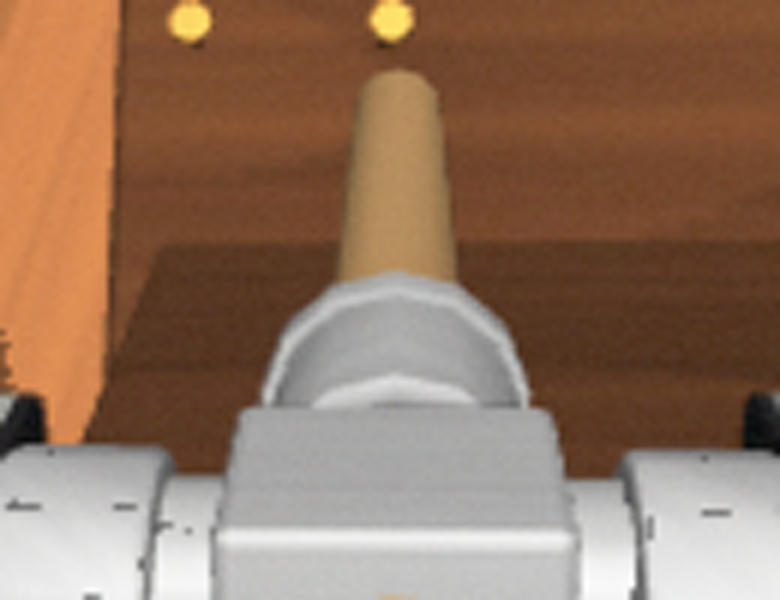

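send_rows --series '[{"offset":[-0.0001,0.0005,-0.0009],"rotation":[0,0,0],"claw":40},{"offset":[-0.0002,0.0005,-0.0008],"rotation":[0,0,0],"claw":40},{"offset":[-0.0001,0.0005,-0.0009],"rotation":[0,0,0],"claw":40},{"offset":[0,0,0],"rotation":[0,0,0],"claw":40}]'

```text
time_s: 14.12
tcp_pos: [0.5418, -0.1972, 0.1583]
orientation: [-0.22, 0.581, 0.766, 0.166]
wrist_force: [0.9, -0.1, -3.6]
finger_gap: 0.0648
```

```bash
python3 look.py 17
```

```text
[ 0.54178893 -0.19715213  0.15828769] F [ 0.91 -0.06 -3.57] M [-0.539 -0.135 -0.013]
F tool [-2.15  0.86  2.87]
handle [[7.5, 0.8, 141.9], [8.1, 0.7, 121.5], [7.8, 0.6, 106.5], [8.0, 0.6, 91.3], [8.2, 0.5, 77.7], [8.2, 0.5, 66.3]]
```

View pics/w17c.png

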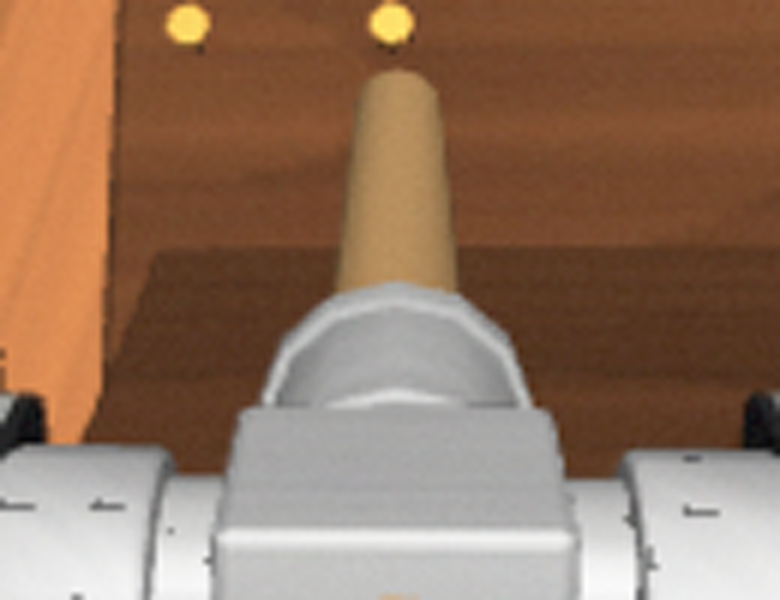

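send_rows --series '[{"offset":[-0.0001,0.0005,-0.0009],"rotation":[0,0,0],"claw":40},{"offset":[-0.0001,0.0003,-0.0004],"rotation":[0,0,0],"claw":40},{"offset":[-0.0001,0.0003,-0.0004],"rotation":[0,0,0],"claw":40},{"offset":[0,0,0],"rotation":[0,0,0],"claw":40}]'

```text
time_s: 14.5
tcp_pos: [0.5418, -0.1966, 0.1573]
orientation: [-0.219, 0.581, 0.766, 0.166]
wrist_force: [0.5, -1.8, 0.6]
finger_gap: 0.0648
```

```bash
python3 look.py 18
```

```text
[ 0.54180201 -0.19664106  0.15730192] F [ 0.49 -1.84  0.55] M [-0.514 -0.076  0.057]
F tool [-1.33 -0.02 -1.47]
handle [[7.6, 0.8, 141.5], [7.8, 0.7, 122.3], [7.7, 0.6, 106.9], [7.8, 0.6, 91.9], [8.2, 0.5, 77.8], [8.0, 0.5, 66.7]]
```

View pics/w18c.png

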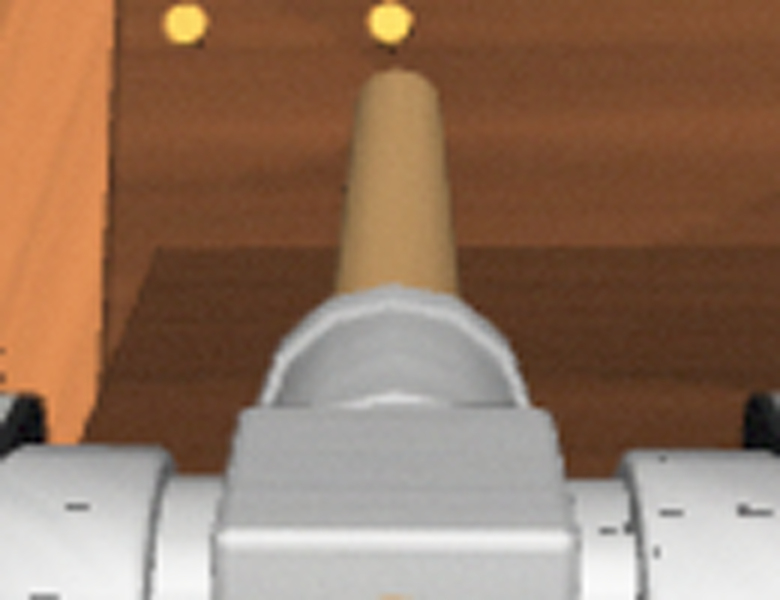

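send_rows --series '[{"offset":[0,0,0],"rotation":[0,0,0],"claw":78},{"offset":[0,0,0],"rotation":[0,0,0],"claw":82},{"offset":[0,0,0],"rotation":[0,0,0],"claw":90},{"offset":[0,0,0],"rotation":[0,0,0],"claw":100},{"offset":[0,0,0],"rotation":[0,0,0],"claw":100},{"offset":[0,0,0],"rotation":[0,0,0],"claw":100}]'

```text
time_s: 15.05
tcp_pos: [0.5416, -0.1961, 0.1568]
orientation: [-0.219, 0.58, 0.766, 0.166]
wrist_force: [-0.4, -0.1, -0.3]
finger_gap: 0.085
```

```bash
sed -i 's/y0=190,165/y0=160,165/; s/x0:x0+130/x0:x0+190/;s/y0+100/y0+150/; s/fx=6,fy=6/fx=4,fy=4/' look.py;python3 look.py 19
```

```text
[ 0.54158674 -0.1961029   0.15680542] F [-0.41 -0.1  -0.27] M [-0.216 -0.068 -0.002]
F tool [-0.13 -0.42  0.24]
handle [[2.7, 0.9, 163.1], [7.0, 0.7, 125.8], [6.9, 0.7, 109.7], [7.2, 0.6, 94.3], [6.9, 0.6, 82.1], [7.3, 0.5, 69.3]]
```

View pics/w19c.png

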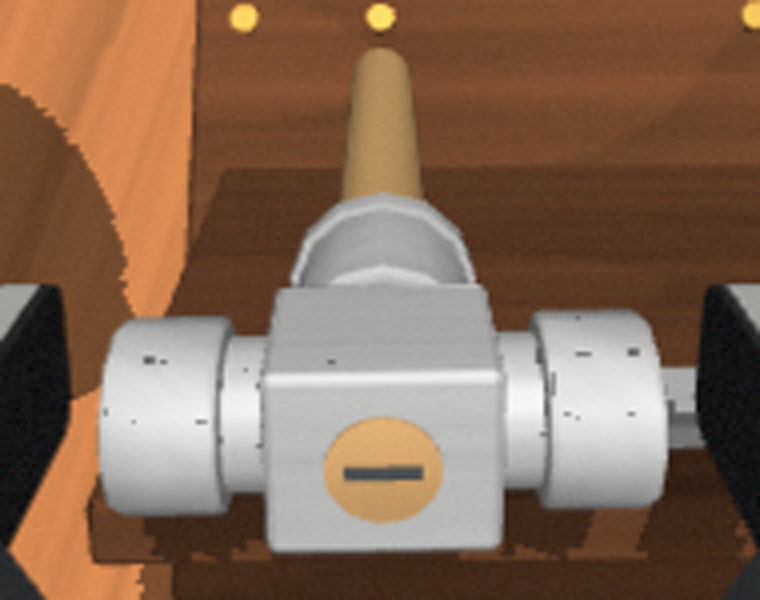

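send_rows --series '[{"offset":[0.0007,-0.0025,0.0042],"rotation":[0,0,0],"claw":100},{"offset":[0.0007,-0.0025,0.0042],"rotation":[0,0,0],"claw":100},{"offset":[0.0014,-0.0051,0.0085],"rotation":[0,0,0],"claw":100},{"offset":[0.0014,-0.0051,0.0085],"rotation":[0,0,0],"claw":100},{"offset":[0.0014,-0.0051,0.0085],"rotation":[0,0,0],"claw":100},{"offset":[0.0014,-0.0051,0.0085],"rotation":[0,0,0],"claw":100},{"offset":[0.0021,-0.0076,0.0127],"rotation":[0,0,0],"claw":100},{"offset":[0.0021,-0.0076,0.0127],"rotation":[0,0,0],"claw":100},{"offset":[0.0021,-0.0076,0.0127],"rotation":[0,0,0],"claw":100},{"offset":[0.0021,-0.0076,0.0127],"rotation":[0,0,0],"claw":100},{"offset":[0,0,0],"rotation":[0,0,0],"claw":100},{"offset":[0,0,0],"rotation":[0,0,0],"claw":100}]'

```text
time_s: 16.1
tcp_pos: [0.5572, -0.2527, 0.2506]
orientation: [-0.218, 0.581, 0.766, 0.166]
wrist_force: [0.9, 0.2, -0.6]
finger_gap: 0.0853
```

```bash
python3 - <<'E'
from m1 import *
from cell import sensors,eyes
s=sensors.state();print(s['tcp_pos'],s['wrist_force'])
for n in ("wrist","scene","top"):
  c=eyes.read_camera(n);pickle.dump((s,c),open(n+"20.pkl","wb"));cv2.imwrite(f"pics/{n}20.png",c["color"])
  if n=="scene": cv2.imwrite("pics/s20c.png",cv2.resize(c["color"][150:280,90:350],None,fx=3,fy=3,interpolation=cv2.INTER_CUBIC))
  if n=="wrist": cv2.imwrite("pics/w20c.png",cv2.resize(c["color"][140:260,180:340],None,fx=5,fy=5,interpolation=cv2.INTER_CUBIC))
E
```

```text
[ 0.55718472 -0.2526558   0.25061904] [ 0.87720258  0.20833193 -0.5629656 ]
```

View pics/w20c.png

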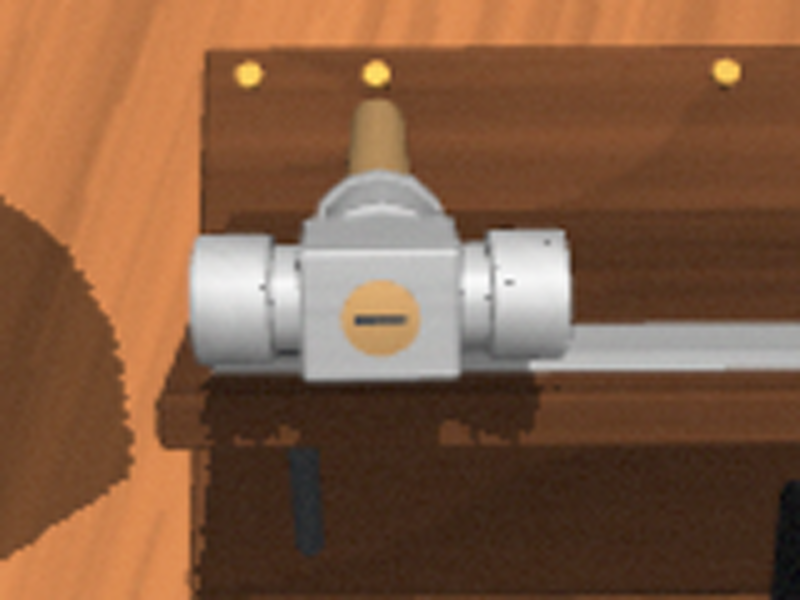

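View pics/s20c.png

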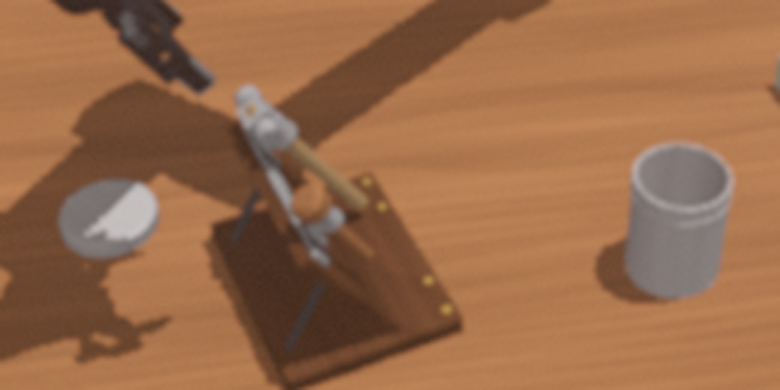

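View pics/top20.png

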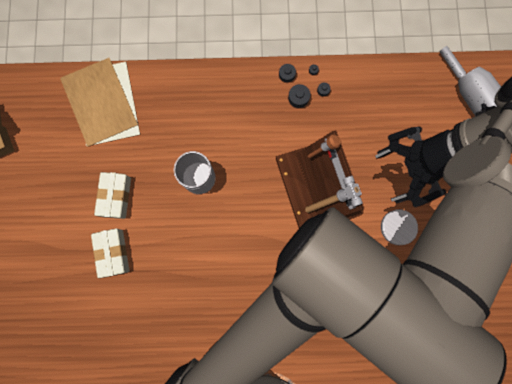

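```bash
python3 - <<'E'
from m1 import *
s,c=pickle.load(open("wrist20.pkl","rb"));s7,c7=pickle.load(open("wrist7.pkl","rb"))
T=rot(s["orientation"]).as_matrix();T7=rot(s7["orientation"]).as_matrix()
m,n,k,e=meas(c,(192,214),(243,270));print("face",m,"n",n,k,e)
print("lean",np.degrees(np.arccos(n[2])),"az",np.degrees(np.arctan2(n[1],n[0])))
w7=pts(c7)
M=np.array([w7[v,u] for u,v in [(252,174),(260,174),(246,178),(266,178),(246,180),(266,180),(246,182),(266,182),(246,184),(266,184)]])
h=-T7[:,2];print("mouth along h",(M@h).round(4), "face", m@h,"diff",(m@h)-np.median(M@h))
w=pts(c);print("rim now",[(round(float(w[v,255]@h),4)) for v in range(177,188)],"face",round(float(m@h),4))
for n0,a,b in (("top","top0","top20"),("scene","scene0","scene20")):
    A=pickle.load(open("cams0.pkl","rb"))[n0]["color"].astype(int);B=pickle.load(open(b+".pkl","rb"))[1]["color"].astype(int)
    D=np.abs(A-B).max(2)
    R={"top":dict(can=(165,145,220,200),pk=(85,165,135,285),lid=(378,205,422,248),tamp=(300,132,345,170)),"scene":dict(can=(295,196,336,250),pk=(345,160,405,235),lid=(105,205,147,240),tamp=(185,212,225,250))}[n0]
    print(n0,{k:int((D[y0:y1,x0:x1]>40).sum()) for k,(x0,y0,x1,y1) in R.items()})
    cv2.imwrite(f"pics/d_{n0}.png",np.clip(D*3,0,255).astype(np.uint8))
E
```

```text
face [ 0.5471547  -0.21493128  0.18763434] n [ 0.13713479 -0.50960357  0.84941053] 521 0.0005463804518759691
lean 31.852386816932217 az -74.93844928609661
mouth along h [0.3222 0.3221 0.3221 0.3215 0.3211 0.3221 0.3217 0.3224 0.3214 0.3223] face 0.3463199905676466 diff 0.024221821155583134
rim now [0.3087, 0.3136, 0.3175, 0.3211, 0.3222, 0.3231, 0.3245, 0.3276, 0.3313, 0.334, 0.3384] face 0.3463
top {'can': 354, 'pk': 0, 'lid': 1185, 'tamp': 0}
scene {'can': 148, 'pk': 0, 'lid': 807, 'tamp': 19}
```

```bash
python3 - <<'E'
from m1 import *
from cell import bot
A=pickle.load(open("cams0.pkl","rb"))["top"];B=pickle.load(open("top20.pkl","rb"))[1]
for c in (A,B):
    z=pts(c)[...,2];g=np.zeros(z.shape,bool);g[140:205,165:205]=1
    p=pts(c)[g&(z>.108)&(z<.12)];print("rim",len(p),p.min(0).round(4),p.max(0).round(4))
    g[:]=0;g[200:255,375:425]=1;p=pts(c)[g&(z>.012)&(z<.024)];print("lid",len(p),p.mean(0).round(4))
print(bot.sign_off())
E
```

```text
rim 145 [0.572  0.1297 0.1081] [0.661  0.2037 0.1189]
lid 1008 [ 0.4692 -0.3705  0.0181]
rim 135 [0.5718 0.1296 0.1083] [0.661  0.2035 0.1198]
lid 1004 [ 0.4692 -0.3705  0.0181]
the job is handed in; nothing more can be done
None
```

The tea hammer is hanging handle down in the wide collar with its head resting on the collar, and I handed the job in at about 16 s. I gripped it by the two ends of its head, drew it out of the canister along its own axis, and turned it a quarter turn. I then fed the handle through the collar in small steps. Contact forces stayed at a few newtons. I opened the fingers only once the head touched the collar (a rise of about 4 N along the bore), then backed off along the same line.

My last checks showed:
- **Head seated:** its top face is 24.2 mm above the collar mouth (24 mm expected). Its lean is 31.9°, against the collar's 32°.
- **Canister and lid:** measured positions agree with the start to within 0.3 mm.
- **Packets and tamper:** the packets look the same in both fixed views. The tamper matches exactly from above and differs by only 19 pixels in the scene view.
- **Robot:** the fingers are open about 100 mm clear of the hammer, with the wrist force near zero.

One early disagreement: the overhead and wrist cameras differed by about 4–6 mm on the head and collar positions. I used the wrist camera for the grasp and the fit. No final check failed.

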